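Load a wooden ring on the marking jig and click its slide into the notch

TASK

Slip the loose wooden ring over the upright spindle of the marking jig's carriage, lowering it all the way down onto its seat before you let go, while the carriage is still at its loading end. Then grip the carriage by its upright wooden fin and slide it towards the scriber stand until its spring ball clicks into the notch of the steel strip, without running past it, and finish while still holding the fin with the ball in the notch: do not let go at the end. Leave the jar, the mallet and the lid blank where they are.

Things in the scene. Friction and masses are not known exactly. Their poses are not given: they have to be found in the camera images.
- ring: Loose turned wooden ring standing flat on the table, axis upright: outside diameter 50, bore 24 (through), height 30 mm, about 35 g. Origin: centre of its underside.
- jig_base: Fixed plywood base of the marking jig, 205 x 300 x 18 mm, with an aluminium guide bar along its y axis. Origin: on the table, under the middle of the bar. +y is the sliding direction, from the loading end, where the carriage starts, towards the scriber stand; the -x side, where the fin is, faces the robot. Its place varies and it is turned by up to 0.3 rad.
- carriage: Aluminium plate 150 (x) x 80 (y) x 12 mm that only slides along the jig's y axis, 180 mm of travel, starting in the first 30 mm. Axes as jig_base. Origin: in the plate's underside, 36 mm above the table, over the middle of the guide bar; plate from x -85 to +65 mm. About 0.6 kg, sliding drag about 2 N. It carries the spindle, the wooden fin and the brass barrel of the ball plunger.
- spindle_foot (a point): Centre of the ring's seat: the flat top, 63 mm above the table, of a round boss 40 mm across and 15 mm high on the carriage plate. From here the steel spindle, 20 mm diameter with a 5 mm coned tip, rises 48 mm. The ring is home when its underside lies on this seat. 5 mm to +x of the carriage origin, moves with it; axes as jig_base.
- fin_grip (a point): Point to grip, on the fin's centre line, 20 mm below its top, 96 mm above the table, moves with the carriage. The fin is an upright wooden post 30 mm wide (x), 14 mm thick (y, the sliding direction), rising 68 mm from the plate; pinch its +y and -y faces. It stands 75 mm to -x of the spindle axis. Axes as jig_base.
- plunger_top (a point): Centre of the top of the brass barrel (18 mm across, 12 mm high; a thin steel stem sticks out above it) on the far (+x) edge of the carriage, 60 mm above the table. Straight below it a spring-loaded ball, 12 mm diameter, rides on the steel strip. It moves with the carriage; axes as jig_base.
- notch (a point): Middle of the notch, a 10 mm gap in the top of the 16 mm wide steel strip along the far (+x) side of the guide bar, 30 mm above the table; axes as jig_base. The ball is in it when plunger_top has the same y along the jig. Within 5 mm of it the ball drops under 3 mm and draws the carriage on (the push along the rail falls from some 2 N to a 2 N pull); to leave takes about 11 N. The strip is set differently along the jig each time, 50 to 150 mm ahead of the ball.
- stand_top (a point): Top of the fixed scriber stand's steel column (12 mm across, 109 mm high), 48 mm to +x of the notch. At 85 mm height a thin level scriber points from it to -x, ending 4 mm to -x of the plunger's line; it clears the seated ring.
- jar: Bystander: amber glass jar with black cap, 60 mm across, 75 mm high, on the table to the other side of the jig from the ring. Origin: centre of its underside.
- mallet: Bystander: wooden mallet, 240 mm long, lying on the table to the left (+y) beyond the jig.
- lid_blank: Bystander: solid wooden disc 72 mm across, 16 mm high, no hole, on the table to the right (-y) beyond the jig.
Not all that is in view belongs to the job. What is shaped like the ring but blue, purple or yellow is not meant.

How it is judged:
On the way, in this order (a step that is already met when the one before it is completed fails the run):
1. the ring is home on its seat on the spindle and let go, the ball still 30 mm or more before the notch (horizontal distance between ring and spindle_foot below 0.0035 m and z of ring in the frame of spindle_foot between -0.003 and 0.003 m and angle between ring's own z axis and vertical below 0.06 rad and contact force between the fingers and ring below 0.05 N and y of plunger_top in the frame of notch below -0.03 m), for 0.2 s.
2. the fin is gripped with the ball in the notch, the ring still home (y of plunger_top in the frame of notch between -0.0025 and 0.0025 m and linear speed of carriage below 0.01 m/s and contact force between the fingers and carriage above 2 N and y of the grasp point in the frame of fin_grip between -0.008 and 0.008 m and x of the grasp point in the frame of fin_grip between -0.025 and 0.025 m and contact force between the fingers and ring below 0.05 N and horizontal distance between ring and spindle_foot below 0.0035 m and z of ring in the frame of spindle_foot between -0.003 and 0.003 m and angle between ring's own z axis and vertical below 0.06 rad), for 0.3 s.
At the end, for the whole second after the job is handed in: The fingers grip the fin (over 2 N, grasp point within 8 mm of its middle along the rail, 25 mm across), ball within 2.5 mm of the notch's middle, carriage still (under 10 mm/s), ring home on its seat (3.5 mm off axis, 3 mm in height, 0.06 rad tilt), untouched by the fingers (all of step 2); the arm keeps its last pose, push and grip.
It fails at once if the carriage runs more than 12 mm past the notch (y of plunger_top in the frame of notch above 0.012 m).
It fails at once if the ring is let go over the spindle more than 12 mm above its seat (horizontal distance between ring and spindle_foot below 0.012 m and z of ring in the frame of spindle_foot above 0.012 m and contact force between the fingers and ring below 0.05 N).
It fails at once if a bystander (jar, mallet, lid blank) is shifted by more than 25 mm (distance of any of jar, mallet, lid_blank from where it was at the start of the episode above 0.025 m).
It also fails if it takes over 64 s, if anything falls off the work surface, if the arm or the gripper's body presses on something with over 40 N, if the wrist force passes 120 N, or if a joint passes its speed limit or range.

ROBOT

A 7-joint arm with a two-finger parallel gripper is mounted at the origin on the work surface. World frame = base frame: x ahead of the robot, y to its left, z up, the work surface at z = 0. Lengths are in m, angles in rad, forces in N, time in s.
With the tool pointing down it reaches from about 0.425 to 0.875 m from the base axis. Payload 4.7 kg.
Tool frame: the origin (TCP) lies on the centre line of the jaws, within the pads' length; the fingertips stand 14 mm ahead of it and the grasp point (between the pads) lies 5 mm behind it; z points along the fingers, x is the direction in which the jaws open and shut, and the axes are right-handed (so a half turn about z gives the same grasp; the last joint's range is limited). The gripper opens to 87 mm and grips with 3 to 60 N. Pads are 19 mm wide; open, the fingers measure 117 mm over their backs; the gripper's body (75 mm by 190 mm) begins 51 mm behind the grasp point.
Start: joints at [1.134, 0.321, -0.07, 1.45, 0.023, 1.371, -0.057], TCP at [0.283, -0.585, 0.207] pointing down, gripper open.
Joint ranges: [-2.86, 2.86], [-0.3, 2.09], [-1.38, 1.24], [0.06, 2.45], [-1.56, 4.7], [0.09, 2.05], [-2.69, 2.69]. Speed limits (rad/s): [2.57, 2.57, 3.14, 3.14, 3.14, 3.14, 3.14].

INTERFACE

Orientations are given as a rotation vector (axis times angle).
In Python, from bench import ctrl gives the robot as it stands.
- The arm moves only by the tool drive_tool, never from a script. Its argument "rows" is a list that holds one entry, the list of rows, each a list of 5 numbers: the shift along the tool's x, y, z scaled (see below), then the turn about the tool's z scaled (see below), then the closure in counts, from 0 (fully open) to 255 (shut). In form: [[[dx, dy, dz, spin, jaw], ...]]. A call has 1 to 20 rows; each row is the pose to reach, as a shift and turn from the pose commanded when the call began, along the tool's axes at that moment, turning the shorter way round; what a row does not reach only later rows make up. The controller multiplies each number of a shift by 300 mm and each number of a turn by pi rad. A row lasts 1/8 s, in which the tool goes at most 62.5 mm and 10.7 degrees, less where a joint would pass 70% of its speed; a pose out of reach is approached as far as the arm can. A call with a number of a shift or a turn outside -1 to 1 is refused whole. A call with a gripper value outside its range is refused whole. The fingers move at their own pace and stop on an object; "grip_force" is the grip in N (left out, the last holds). Time passes only in rows, so rows that repeat a pose let the fingers close. It gives the time, the measured TCP pose, the force and the opening at its end, in the units of the state.
- ctrl.get_state(): the state, without advancing time (a new reading comes with each control period).
- ctrl.get_image(name): name is "scene" or "top" or "wrist"; returns a dict with "img" (384x512x3 uint8, blue, green, red), "camera_matrix" (3x3 intrinsics, pixels), "R" (3x3) and "t" (3): a world point X has camera coordinates R X + t. Camera axes: x right, y down, z forward; pixel columns grow to the right and rows downward; lengths in m; the calibration is good to about 2 mm. A picture is of the moment at which its call begins. There is no depth.
- ctrl.close_job(): hands the job in, once; it reports no verdict.
The state is a dict: "time": time; "joint_positions": joint angles; "qd": joint speeds; "joint_torque": joint torques, N m; "position": TCP position; "tool_rot": TCP orientation; "ft_force": force on the tool from outside, world axes, zero at the start; "torque": the same for the moment, N m; "grip_width": opening from 0.0 (shut) to 1.0 (fully open).
Only numpy, scipy, OpenCV 4.12 (cv2) and the standard library are available. Lean on these libraries where they do the work, as an engineer would, in place of code of your own. Each camera call takes 0.05 s, during which the arm holds its last target.

## Working session

There is one attempt and no reset: what is moved stays moved. The work goes in short steps, Python scripts to look and compute and a tool call to move; the robot and the scene stay as the last step left them, time stands still between calls to the robot, and variables do not carry over. Pictures are saved under pics/ and viewed, and the job is handed in when it is done.

Besides the shell and the picture viewer there is one more tool, called after "Call:" as a command line: name --argument value ..., lists and objects as JSON in quotes. drive_tool: Moves the arm, as the interface text tells. Its arguments: {"type":"object","properties":{"rows":{"type":"array"},"grip_force":{"type":"number"}},"required":["rows"]}

```bash
mkdir -p pics; ls; python3 - <<'E'
from bench import ctrl
import cv2
s=ctrl.get_state();print({k:s[k] for k in('time','position','tool_rot','ft_force','grip_width')})
for n in('scene','top','wrist'):
    d=ctrl.get_image(n);cv2.imwrite(f'pics/{n}0.png',d['img']);print(n,d['camera_matrix'],d['R'],d['t'])
E
```

```text
pics
{'time': 0.0, 'position': array([ 0.2828957 , -0.58457812,  0.20584568]), 'tool_rot': array([-2.66101530e+00,  1.66820968e+00,  2.65883064e-03]), 'ft_force': array([ 0.40812844, -0.0036448 ,  0.81039377]), 'grip_width': 1.0029383988684264}
scene [[351.44608562   0.         257.76219039]
 [  0.         351.44608562 191.58933406]
 [  0.           0.           1.        ]] [[ 0.20240651  0.97921984  0.01265371]
 [ 0.73807187 -0.14404287 -0.65916733]
 [-0.64364705  0.1427591  -0.75188983]] [-0.10391748 -0.3599025   1.41197133]
top [[390.07357725   0.         249.24331624]
 [  0.         390.07357725 190.46744351]
 [  0.           0.           1.        ]] [[-0.01714269 -0.99963689  0.02079   ]
 [-0.99060791  0.01415942 -0.13599806]
 [ 0.13565431 -0.02292611 -0.99049094]] [-0.01006017  0.55319207  1.02538618]
wrist [[346.11404565   0.         256.37887066]
 [  0.         346.11404565 193.82585065]
 [  0.           0.           1.        ]] [[ 4.36670595e-01 -8.99621264e-01 -6.11063819e-04]
 [-8.72515324e-01 -4.23678826e-01  2.43337753e-01]
 [-2.19170711e-01 -1.05725279e-01 -9.69941423e-01]] [-0.64943019 -0.03052492  0.38831474]
```

View pics/scene0.png

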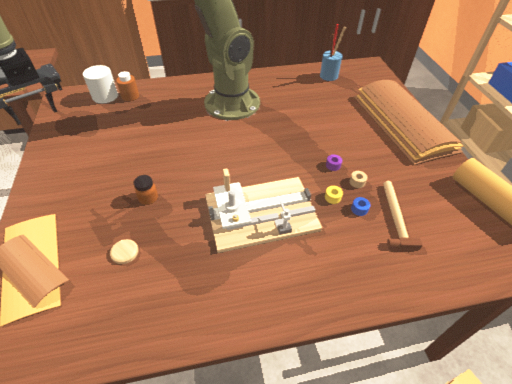

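View pics/top0.png

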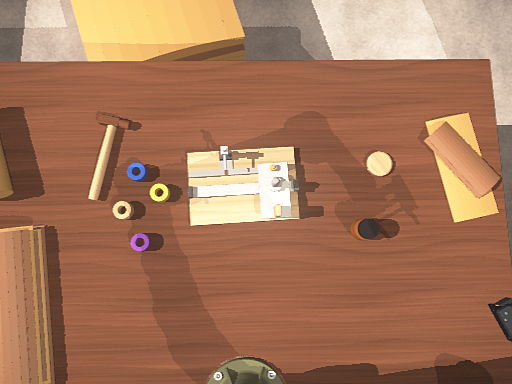

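View pics/wrist0.png

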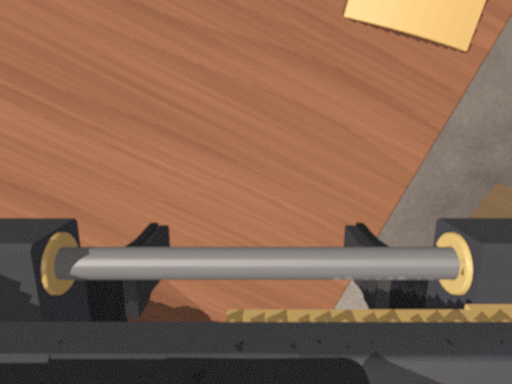

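The top view shows these ring-like things: natural wood (123,210), yellow (160,192), blue (137,172), purple (140,242), and a solid lid blank (379,163). By the description the target is the natural wood ring at (123,210), which is also at (359,180) in the scene view. Next I'll check it in a close crop.

```bash
python3 - <<'E'
import cv2,numpy as np
t=cv2.imread('pics/top0.png');s=cv2.imread('pics/scene0.png')
a=cv2.resize(t[155:255,90:190],None,fx=4,fy=4,interpolation=cv2.INTER_CUBIC)
b=cv2.resize(s[150:220,315:385],(400,400),interpolation=cv2.INTER_CUBIC)
cv2.imwrite('pics/cropring.png',np.hstack([a,b]))
cv2.imwrite('pics/cropjig.png',cv2.resize(t[140:230,180:305],None,fx=6,fy=6,interpolation=cv2.INTER_CUBIC))
cv2.imwrite('pics/cropjig2.png',cv2.resize(s[165:250,200:325],None,fx=6,fy=6,interpolation=cv2.INTER_CUBIC))
E
```

```text
(no output)
```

View pics/cropring.png

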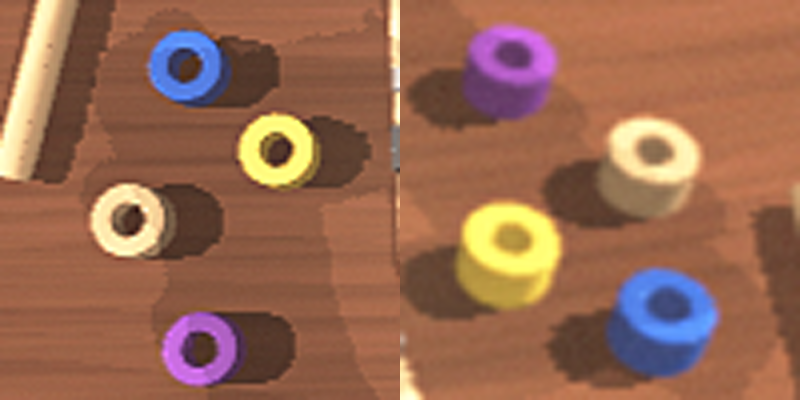

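View pics/cropjig.png

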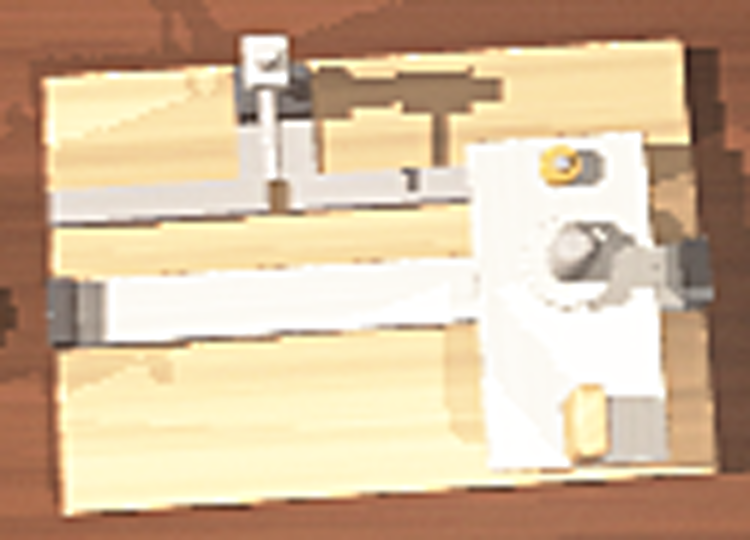

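View pics/cropjig2.png

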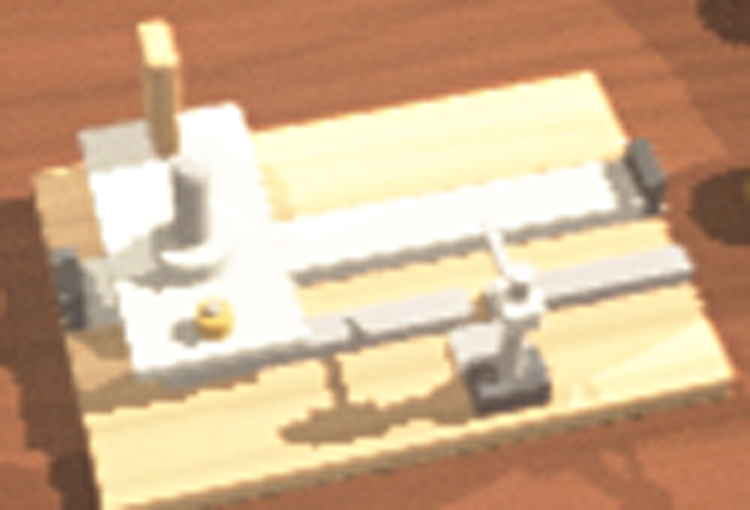

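The crop confirms the choice: the pale ring has its top face at about (121.9,209.6) in the top view and an open bore. On the jig, the notch is the gap at the scriber tip, about (226,172) in the top view. The dark mark at (248,170) is the scriber's shadow. Next I'll measure these points.

```bash
cat > h.py <<'E'
import numpy as np,cv2
from bench import ctrl
def ray(d,uv,z):
    K,R,t=d['camera_matrix'],d['R'],np.array(d['t']).ravel()
    c=-R.T@t; v=R.T@np.linalg.inv(K)@np.array([uv[0],uv[1],1.]); return c+v*(z-c[2])/v[2]
def proj(d,X):
    p=d['camera_matrix']@(d['R']@np.asarray(X)+np.array(d['t']).ravel());return p[:2]/p[2]
def tri(d1,u1,d2,u2):
    P=[d['camera_matrix']@np.c_[d['R'],np.array(d['t']).ravel()] for d in(d1,d2)]
    X=cv2.triangulatePoints(P[0],P[1],np.array(u1,float).reshape(2,1),np.array(u2,float).reshape(2,1)).ravel();return X[:3]/X[3]
E
python3 - <<'E'
from h import *
T=ctrl.get_image('top');S=ctrl.get_image('scene')
c=lambda X,Y,s,ox,oy:((X+.5)/s-.5+ox,(Y+.5)/s-.5+oy)
t=lambda X,Y:c(X,Y,6,180,140)
s=lambda X,Y:c(X,Y,6,200,165)
# ring masks: top
hsv=cv2.cvtColor(T['img'],cv2.COLOR_BGR2HSV)
r=T['img'][195:225,108:140]; g=cv2.inRange(r,(120,170,190),(255,255,255))
cs,_=cv2.findContours(g,cv2.RETR_EXTERNAL,cv2.CHAIN_APPROX_NONE);k=max(cs,key=cv2.contourArea)
e=cv2.fitEllipse(k);print('ring top',e,np.array(e[0])+[108,195])
u=np.array(e[0])+[108,195]
rt=ray(T,u,.03);print('ring T',rt)
r=S['img'][165:195,345:375]; g=cv2.inRange(r,(135,180,200),(255,255,255))
cs,_=cv2.findContours(g,cv2.RETR_EXTERNAL,cv2.CHAIN_APPROX_NONE);k=max(cs,key=cv2.contourArea)
e=cv2.fitEllipse(k);us=np.array(e[0])+[345,165];print('scene',e,us,ray(S,us,.03),'tri',tri(T,u,S,us))
us2=(315+655/400*70-.5,150+152/400*70-.5);print('manual bore S',ray(S,us2,.03),'T',ray(T,c(128,218,4,90,155),.03))
B=[ray(T,t(*p),.018) for p in((42,78),(685,40),(716,470),(64,515))];print('base top corners',np.round(B,4))
for i in range(4):print(np.linalg.norm(B[i]-B[i-1]),end=' ')
B2=[ray(S,s(*p),.018) for p in((592,72),(735,375),(107,508),(36,172))];print('\nS corners',np.round(B2,4))
for i in range(4):print(np.linalg.norm(B2[i]-B2[i-1]),end=' ')
print()
for n,z,a,b in(('stand',.109,(265,60),(518,290)),('plunger',.060,(560,165),(213,318)),('spindle',.111,(572,243),(190,165)),('fin',.114,(587,422),(157,30)),('notch',.03,(277,195),(488,302)),('scribertip',.085,(268,180),(491,234))):
    print(n,ray(T,t(*a),z),ray(S,s(*b),z),'tri',tri(T,t(*a),S,s(*b)))
# plate corners z .048
P=[ray(T,t(*p),.048) for p in((467,145),(645,133),(665,460),(490,468))];print('plate',np.round(P,4),[np.linalg.norm(P[i]-P[i-1]) for i in range(4)])
E
```

```text
ring top ((13.417513847351074, 14.496034622192383), (16.620939254760742, 17.48851776123047), 43.75437545776367) [121.41751385 209.49603462]
ring T [0.50696416 0.32833978 0.03      ]
scene ((14.076944351196289, 10.88827896118164), (9.754663467407227, 14.944613456726074), 105.0475082397461) [359.07694435 175.88827896] [0.5110339  0.32601006 0.03      ] tri [0.50722345 0.32926273 0.02555429]
manual bore S [0.55429085 0.54403195 0.03      ] T [0.50796429 0.32780862 0.03      ]
base top corners [[ 0.6655  0.1547  0.018 ]
 [ 0.6801 -0.1473  0.018 ]
 [ 0.4773 -0.1549  0.018 ]
 [ 0.4615  0.1438  0.018 ]]
0.20422837919496284 0.30236887737592366 0.20291929567674954 0.2991500172158912 
S corners [[ 0.4665  0.141   0.018 ]
 [ 0.6689  0.1526  0.018 ]
 [ 0.6838 -0.1454  0.018 ]
 [ 0.4802 -0.1552  0.018 ]]
0.2965223763156979 0.20270749351600753 0.29833043354738903 0.20373990337568884 
stand [0.65043067 0.04672759 0.109     ] [0.66746374 0.04088822 0.109     ] tri [0.65458529 0.04665911 0.0913142 ]
plunger [ 0.61261211 -0.08312732  0.06      ] [ 0.62020679 -0.08581175  0.06      ] tri [ 0.61414906 -0.08440765  0.05172808]
spindle [ 0.56873725 -0.08298672  0.111     ] [ 0.57167792 -0.08652625  0.111     ] tri [ 0.56907555 -0.08461292  0.10759445]
fin [ 0.49215394 -0.08702848  0.114     ] [ 0.48722242 -0.08907465  0.114     ] tri [ 0.4916119  -0.08790441  0.11803937]
notch [0.60619621 0.04504579 0.03      ] [0.61348568 0.04628567 0.03      ] tri [0.60786394 0.04655752 0.02265959]
scribertip [0.60266617 0.04686757 0.085     ] [0.61629643 0.04345394 0.085     ] tri [0.60534201 0.04731447 0.07095811]
plate [[ 0.6248 -0.0421  0.048 ]
 [ 0.6293 -0.1233  0.048 ]
 [ 0.4802 -0.1277  0.048 ]
 [ 0.4779 -0.0494  0.048 ]] [np.float64(0.14707275303984832), np.float64(0.08136160157062566), np.float64(0.14914273590860677), np.float64(0.07837413909766665)]
```

```bash
cat >> h.py <<'E'
from scipy.spatial.transform import Rotation as Ro
def go(tgt,yaw=None,ctrlstate=None):
    s=ctrlstate or ctrl.get_state();R=Ro.from_rotvec(s['tool_rot']).as_matrix()
    d=R.T@(np.asarray(tgt)-s['position'])/.3
    y0=np.arctan2(R[1,0],R[0,0]);sp=0 if yaw is None else -((yaw-y0+np.pi)%(2*np.pi)-np.pi)/np.pi
    print('t',round(s['time'],2),'p',np.round(s['position'],4),'yaw',round(y0,4),'zt',np.round(R[:,2],3),'f',np.round(s['ft_force'],2),'w',round(s['grip_width'],3),'j',np.round(s['joint_positions'],2),'\n-> rows',np.round(d,4),'spin',round(sp,4))
E
python3 -c "
from h import *
go((.56,-.20,.207),-1.52)
go((.47,.30,.207),-1.52)"
```

```text
t 0.25 p [ 0.2831 -0.5848  0.2064] yaw -1.1199 zt [-0.     0.001 -1.   ] f [-0.19  0.03 -0.01] w 0.997 j [ 1.13  0.32 -0.07  1.45  0.02  1.37 -0.06] 
-> rows [-7.5240e-01 -1.3898e+00 -1.3000e-03] spin 0.1273
t 0.25 p [ 0.2831 -0.5848  0.2064] yaw -1.1199 zt [-0.     0.001 -1.   ] f [-0.19  0.03 -0.01] w 0.997 j [ 1.13  0.32 -0.07  1.45  0.02  1.37 -0.06] 
-> rows [-2.3833 -1.846   0.    ] spin 0.1273
```

Call:
drive_tool --rows '[[[-0.54, -1.0, 0, 0.127, 0], [-0.54, -1.0, 0, 0.127, 0], [-0.54, -1.0, 0, 0.127, 0], [-0.54, -1.0, 0, 0.127, 0], [-0.54, -1.0, 0, 0.127, 0], [-0.54, -1.0, 0, 0.127, 0], [-0.54, -1.0, 0, 0.127, 0]]]'

```text
time: 1.12
position: [0.4846, -0.3052, 0.207]
tool_rot: [-2.284, 2.155, 0.0]
ft_force: [-0.5, 0.3, -0.3]
grip_width: 1.005
```

```bash
python3 -c "
from h import *
go((.55,-.05,.207),-1.52)"
```

```text
t 1.12 p [ 0.4846 -0.3052  0.207 ] yaw -1.5126 zt [ 0.001  0.001 -1.   ] f [-0.48  0.31 -0.33] w 1.005 j [ 0.73  0.17 -0.24  1.64  0.04  1.34 -1.03] 
-> rows [-0.8365 -0.267   0.001 ] spin 0.0024
```

Call:
drive_tool --rows '[[[-0.84, -0.27, 0, 0.002, 0], [-0.84, -0.27, 0, 0.002, 0], [-0.84, -0.27, 0, 0.002, 0], [-0.84, -0.27, 0, 0.002, 0], [-0.84, -0.27, 0, 0.002, 0], [-0.84, -0.27, 0, 0.002, 0]]]'

```text
time: 1.88
position: [0.5504, -0.0536, 0.2068]
tool_rot: [2.271, -2.169, 0.001]
ft_force: [-0.1, -1.1, 0.1]
grip_width: 1.001
```

```bash
python3 -c "
from h import *
go((.47,.24,.19),-1.52)
d=ctrl.get_image('wrist');cv2.imwrite('pics/w1.png',d['img']);print(-d['R'].T@d['t'])
for n,p in dict(spindle=(.569,-.0845,.111),plunger=(.614,-.084,.06),fin=(.4915,-.0875,.114),stand=(.6545,.0467,.109)).items(): print(n,proj(d,p))"
```

```text
t 1.88 p [ 0.5504 -0.0536  0.2068] yaw -1.5251 zt [-0.    -0.001 -1.   ] f [-0.06 -1.12  0.12] w 1.001 j [ 0.45  0.14 -0.44  1.68  0.06  1.33 -1.53] 
-> rows [-0.99    0.2229  0.0552] spin -0.0016
[ 0.61597298 -0.05051066  0.38449211]
spindle [295.43725755 169.48392911]
plunger [292.33038713 111.0195385 ]
fin [292.57712571 260.50739722]
stand [127.16741893  47.18015235]
```

View pics/w1.png

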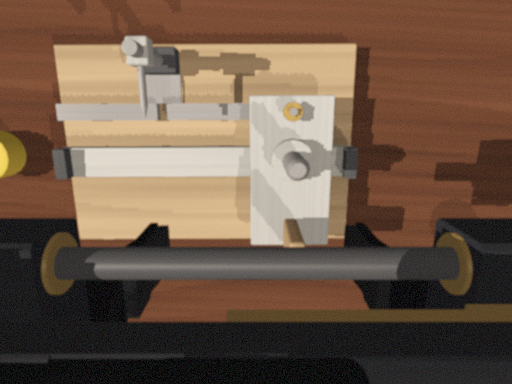

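The wrist view shows the spindle tip near (297,168), the brass barrel at (292,111), the stand top at (131,47) and the gap in the strip near (152,111). My predictions agree to within 2–4 px. A closer crop will give finer values.

```bash
python3 -c "
from h import *
i=cv2.imread('pics/w1.png')
cv2.imwrite('pics/w1c.png',cv2.resize(i[90:190,240:340],None,fx=6,fy=6,interpolation=cv2.INTER_CUBIC))
cv2.imwrite('pics/w1d.png',cv2.resize(i[30:130,90:220],None,fx=6,fy=6,interpolation=cv2.INTER_CUBIC))
"
```

```text
(no output)
```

View pics/w1c.png

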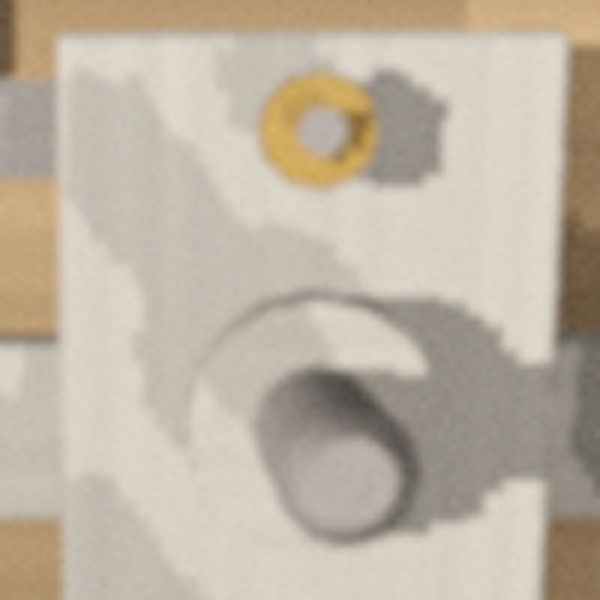

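View pics/w1d.png

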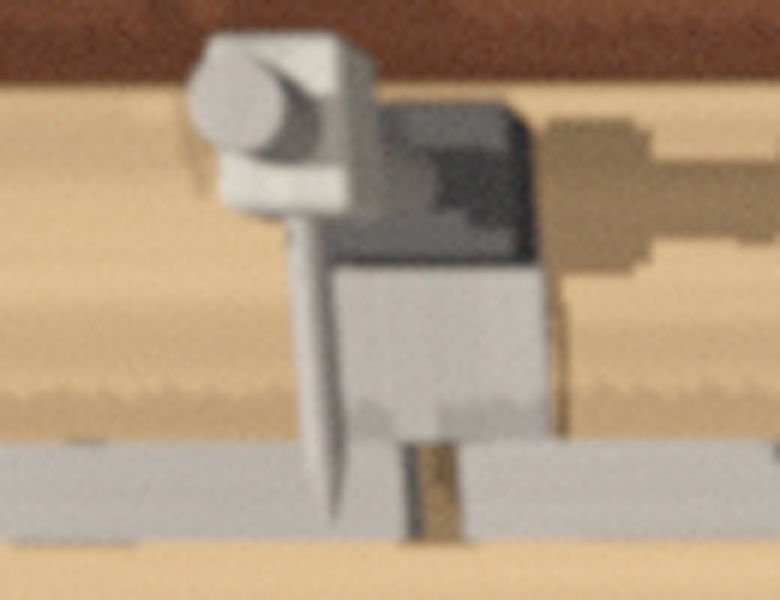

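```bash
python3 - <<'E'
from h import *
d=ctrl.get_image('wrist')
c=lambda X,Y,ox,oy:((X+.5)/6-.5+ox,(Y+.5)/6-.5+oy)
a=lambda n,z,X,Y,ox,oy:print(n,np.round(ray(d,c(X,Y,ox,oy),z),4))
a('spindle tip',.111,347,483,240,90)
a('boss',.063,309,411,240,90)
for X,Y in((190,411),(428,411)):a('bossedge',.063,X,Y,240,90)
a('plunger',.06,320,129,240,90)
a('notch',.03,434,490,90,30)
a('nl',.03,406,490,90,30);a('nr',.03,462,490,90,30)
a('stand',.109,237,105,90,30)
a('tipscriber',.085,332,515,90,30)
r=ctrl.get_image('wrist')['img'][200:250,270:320];cv2.imwrite('pics/fin.png',cv2.resize(r,None,fx=8,fy=8,interpolation=cv2.INTER_CUBIC))
E
```

```text
spindle tip [ 0.5682 -0.0879  0.111 ]
boss [ 0.571  -0.0875  0.063 ]
bossedge [ 0.5702 -0.069   0.063 ]
bossedge [ 0.5718 -0.106   0.063 ]
plunger [ 0.6136 -0.0865  0.06  ]
notch [0.6075 0.0406 0.03  ]
nl [0.6073 0.0452 0.03  ]
nr [0.6077 0.036  0.03  ]
stand [0.6546 0.0432 0.109 ]
tipscriber [0.6047 0.0406 0.085 ]
```

View pics/fin.png

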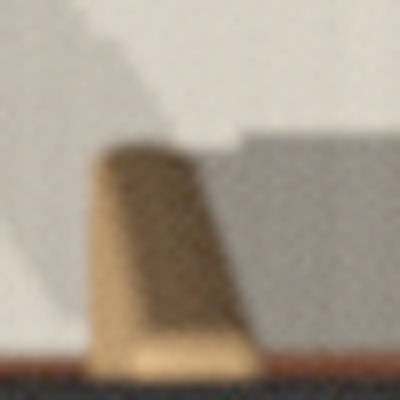

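Call:
drive_tool --rows '[[[-1.0, 0.15, 0, 0, 0], [-1.0, 0.15, 0, 0, 0], [-1.0, 0.15, 0, 0, 0], [-1.0, 0.15, 0, 0, 0], [-1.0, 0.15, 0, 0, 0], [-1.0, 0.15, 0, 0, 0]]]'

```text
time: 2.78
position: [0.4905, 0.2484, 0.2072]
tool_rot: [-2.277, 2.163, 0.002]
ft_force: [0.0, -1.2, -1.4]
grip_width: 0.999
```

Call:
drive_tool --rows '[[[-0.3, 0.05, 0, 0, 0], [-0.3, 0.05, 0, 0, 0], [-0.3, 0.05, 0, 0, 0], [-0.3, 0.05, 0, 0, 0]]]'

```text
time: 3.28
position: [0.4745, 0.3311, 0.2065]
tool_rot: [2.266, -2.174, 0.002]
ft_force: [0.2, -0.5, -0.3]
grip_width: 1.001
```

```bash
python3 -c "
from h import *
go((.508,.328,.207),-1.52)
d=ctrl.get_image('wrist');cv2.imwrite('pics/w2.png',d['img'])
print(proj(d,(.508,.328,.03)))"
```

```text
t 3.27 p [0.4745 0.3311 0.2065] yaw -1.5293 zt [ 0.    -0.002 -1.   ] f [ 0.23 -0.48 -0.29] w 1.001 j [-0.03  0.24 -0.73  1.61  0.16  1.35 -2.31] 
-> rows [ 0.0149 -0.1112 -0.0016] spin -0.003
[260.03886208 139.95477702]
```

View pics/w2.png

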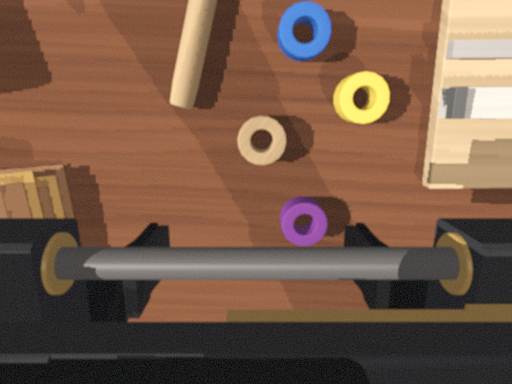

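The wooden ring is at (261.5,140), against a prediction of (260,140). The purple ring is at (304,221), the yellow at (361,97) and the mallet handle ends at (183,103). All are clear of the planned grasp.

```bash
python3 - <<'E'
from h import *
d=ctrl.get_image('wrist');r=d['img'][105:175,225:300]
hsv=cv2.cvtColor(r,cv2.COLOR_BGR2HSV);g=((hsv[...,2]>120)&(r[...,0]>70)).astype(np.uint8)*255
cs,_=cv2.findContours(g,cv2.RETR_EXTERNAL,cv2.CHAIN_APPROX_NONE);k=max(cs,key=cv2.contourArea)
e=cv2.fitEllipse(k);u=np.array(e[0])+[225,105];print(e,u,ray(d,u,.03),ray(d,u,.02))
h,_=cv2.findContours(255-g,cv2.RETR_LIST,cv2.CHAIN_APPROX_NONE)
for c in h:
    if 50<cv2.contourArea(c)<800:e=cv2.fitEllipse(c);print('bore',e,ray(d,np.array(e[0])+[225,105],.03))
p=ray(d,u,.03);go((p[0],p[1],.1),-1.522);go((p[0],p[1],.02),-1.522)
E
```

```text
((35.94390869140625, 35.12179183959961), (49.40528106689453, 50.24047088623047), 176.49740600585938) [260.94390869 140.12179184] [0.5078838  0.32706515 0.03      ] [0.50697697 0.32686871 0.02      ]
bore ((35.88116455078125, 34.80185317993164), (19.525238037109375, 20.757980346679688), 39.88702392578125) [0.50820323 0.32714342 0.03      ]
t 3.38 p [0.4743 0.3313 0.2067] yaw -1.5295 zt [ 0.    -0.002 -1.   ] f [ 0.07 -0.65 -0.52] w 1.001 j [-0.03  0.24 -0.73  1.61  0.16  1.35 -2.31] 
-> rows [ 0.0183 -0.111   0.3557] spin -0.0024
t 3.38 p [0.4743 0.3313 0.2067] yaw -1.5295 zt [ 0.    -0.002 -1.   ] f [ 0.07 -0.65 -0.52] w 1.001 j [-0.03  0.24 -0.73  1.61  0.16  1.35 -2.31] 
-> rows [ 0.0179 -0.1109  0.6224] spin -0.0024
```

Call:
drive_tool --rows '[[[0.018, -0.111, 0.3, -0.002, 0], [0.018, -0.111, 0.3, -0.002, 0], [0.018, -0.111, 0.5, -0.002, 0], [0.018, -0.111, 0.5, -0.002, 0], [0.018, -0.111, 0.62, -0.002, 0], [0.018, -0.111, 0.62, -0.002, 0], [0.018, -0.111, 0.62, -0.002, 0]]]'

```text
time: 4.25
position: [0.5078, 0.3308, 0.0235]
tool_rot: [-2.275, 2.162, -0.002]
ft_force: [0.6, -0.3, -0.5]
grip_width: 0.999
```

```bash
python3 -c "
from h import *
go((.508,.3271,.02),-1.522)"
```

```text
t 4.25 p [0.5078 0.3308 0.0235] yaw -1.5195 zt [ 0.003  0.001 -1.   ] f [ 0.59 -0.31 -0.53] w 0.999 j [-0.09  0.46 -0.66  1.74  0.32  1.04 -2.38] 
-> rows [ 0.0125 -0.0001  0.0117] spin 0.0008
```

Call:
drive_tool --rows '[[[0, 0, 0, 0, 0], [0, 0, 0, 0, 0]]]'

```text
time: 4.5
position: [0.507, 0.3306, 0.0222]
tool_rot: [-2.277, 2.162, -0.001]
ft_force: [0.2, -1.1, -0.2]
grip_width: 0.997
```

```bash
python3 -c "
from h import *
go((.508,.3271,.02),-1.522)
d=ctrl.get_image('wrist');cv2.imwrite('pics/w3.png',d['img'])"
```

```text
t 4.5 p [0.507  0.3306 0.0222] yaw -1.5191 zt [ 0.002  0.001 -1.   ] f [ 0.16 -1.09 -0.17] w 0.997 j [-0.09  0.46 -0.66  1.74  0.32  1.04 -2.38] 
-> rows [ 0.012  -0.0027  0.0075] spin 0.0009
```

View pics/w3.png

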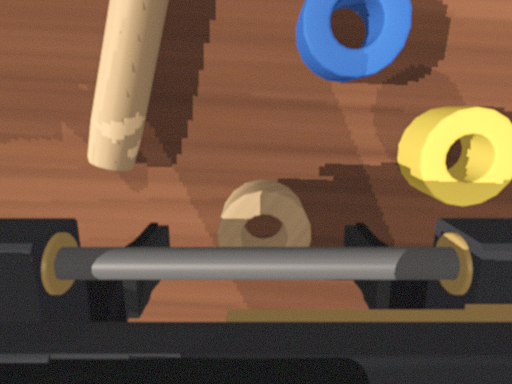

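Call:
drive_tool --rows '[[[0.012, -0.003, 0.007, 0, 0], [0.012, -0.003, 0.007, 0, 0], [0.012, -0.003, 0.007, 0, 0]]]'

```text
time: 4.92
position: [0.5073, 0.3266, 0.0187]
tool_rot: [2.278, -2.163, -0.0]
ft_force: [0.1, -0.6, -0.2]
grip_width: 0.997
```

```bash
python3 -c "
from h import *
go((.508,.3271,.02),-1.522)"
```

```text
t 4.92 p [0.5073 0.3266 0.0187] yaw -1.5192 zt [-0. -0. -1.] f [ 0.14 -0.64 -0.18] w 0.997 j [-0.08  0.47 -0.66  1.75  0.32  1.04 -2.37] 
-> rows [-0.0016 -0.0024 -0.0044] spin 0.0009
```

Within about 1 mm, so I'll close.

Call:
drive_tool --rows '[[[0, -0.002, 0, 0, 60], [0, -0.002, 0, 0, 120], [0, -0.002, 0, 0, 255], [0, -0.002, 0, 0, 255], [0, -0.002, 0, 0, 255], [0, -0.002, 0, 0, 255], [0, -0.002, 0, 0, 255]]]' --grip_force 15

```text
time: 5.8
position: [0.508, 0.3267, 0.0188]
tool_rot: [2.278, -2.163, 0.0]
ft_force: [-0.4, -0.6, 0.7]
grip_width: 0.285
```

Call:
drive_tool --rows '[[[0, 0, -0.2, 0, 255], [0, 0, -0.4, 0, 255], [0, 0, -0.6, 0, 255], [0, 0, -0.65, 0, 255], [0, 0, -0.65, 0, 255], [0, 0, -0.65, 0, 255]]]'

```text
time: 6.55
position: [0.5071, 0.3259, 0.2116]
tool_rot: [2.276, -2.161, -0.001]
ft_force: [-0.2, -0.4, -0.4]
grip_width: 0.009
```

```bash
python3 -c "
from h import *
go((.508,.3271,.02),-1.522)
d=ctrl.get_image('wrist');cv2.imwrite('pics/w4.png',d['img'])"
```

```text
t 6.55 p [0.5071 0.3259 0.2116] yaw -1.519 zt [-0.003 -0.002 -1.   ] f [-0.23 -0.43 -0.43] w 0.009 j [-0.03  0.29 -0.72  1.54  0.2   1.38 -2.28] 
-> rows [-0.0049 -0.005   0.6387] spin 0.001
```

View pics/w4.png

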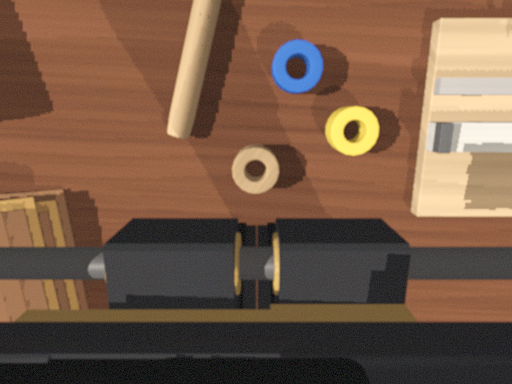

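The jaws closed to 0.009 without holding the ring, which still stands at (256,170). I shouldn't have batched the lift with the close. I'll measure the ring again.

```bash
cat >> h.py <<'E'
def ringpos(d,box):
    x0,x1,y0,y1=box;r=d['img'][y0:y1,x0:x1]
    g=((r.max(2)>120)&(r[...,0]>70)).astype(np.uint8)*255
    cs,_=cv2.findContours(g,cv2.RETR_EXTERNAL,cv2.CHAIN_APPROX_NONE);k=max(cs,key=cv2.contourArea)
    e=cv2.fitEllipse(k);u=np.array(e[0])+[x0,y0];print('ring px',u,e[1],ray(d,u,.03));return ray(d,u,.03)
E
python3 - <<'E'
from h import *
d=ctrl.get_image('wrist');ringpos(d,(220,300,135,205))
T=ctrl.get_image('top');cv2.imwrite('pics/t4.png',T['img']);S=ctrl.get_image('scene');cv2.imwrite('pics/s4.png',S['img'])
a=cv2.resize(T['img'][130:260,60:190],(390,390));b=cv2.resize(S['img'][110:240,290:420],(390,390));cv2.imwrite('pics/ts4.png',np.hstack([a,b]))
s=ctrl.get_state()
print(proj(T,s['position']),proj(S,s['position']),proj(d,s['position']),proj(d,s['position']-[0,0,.014]))
E
```

```text
ring px [254.53451538 169.44139481] (47.224891662597656, 49.03395462036133) [0.50846818 0.32712502 0.03      ]
[ 97.72484081 202.19873409] [373.75221787 129.32646127] [255.1672555 231.3732942] [255.1848736  222.90592035]
```

View pics/ts4.png

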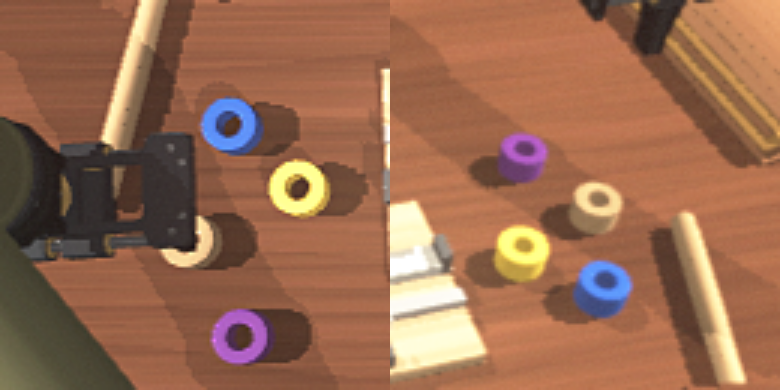

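```bash
python3 - <<'E'
from h import *
d=ctrl.get_image('wrist');s=ctrl.get_state()
Rt=Ro.from_rotvec(s['tool_rot']).as_matrix()
c=-d['R'].T@np.array(d['t']).ravel()
ct=Rt.T@(c-s['position']);RcT=d['R']@Rt
print('cam in tool',ct,'\n',RcT)
R3=Ro.from_rotvec([-2.277,2.162,-.001]).as_matrix();p3=np.array([.507,.3306,.0222])
d3=dict(camera_matrix=d['camera_matrix'],R=RcT@R3.T);d3['t']=-d3['R']@(p3+R3@ct)
for z in(0,.03):
    print('pred ring',z,[np.round(proj(d3,(.508+.025*np.cos(a),.327+.025*np.sin(a),z))) for a in np.arange(0,6.28,np.pi/2)],proj(d3,(.508,.327,z)))
i=cv2.imread('pics/w3.png');cv2.imwrite('pics/w3c.png',cv2.resize(i[150:270,190:340],None,fx=5,fy=5,interpolation=cv2.INTER_CUBIC))
E
```

```text
cam in tool [ 1.37781188e-04 -6.55502440e-02 -1.77336022e-01] 
 [[ 9.99998791e-01 -1.05215249e-03 -1.14465445e-03]
 [ 7.42036234e-04  9.69949666e-01 -2.43304532e-01]
 [ 1.36625067e-03  2.43303389e-01  9.69949274e-01]]
pred ring 0 [array([264., 177.]), array([220., 215.]), array([259., 256.]), array([303., 220.])] [261.71721987 217.44549488]
pred ring 0.03 [array([265., 188.]), array([215., 233.]), array([260., 279.]), array([310., 238.])] [262.6051746  235.18832093]
```

View pics/w3c.png

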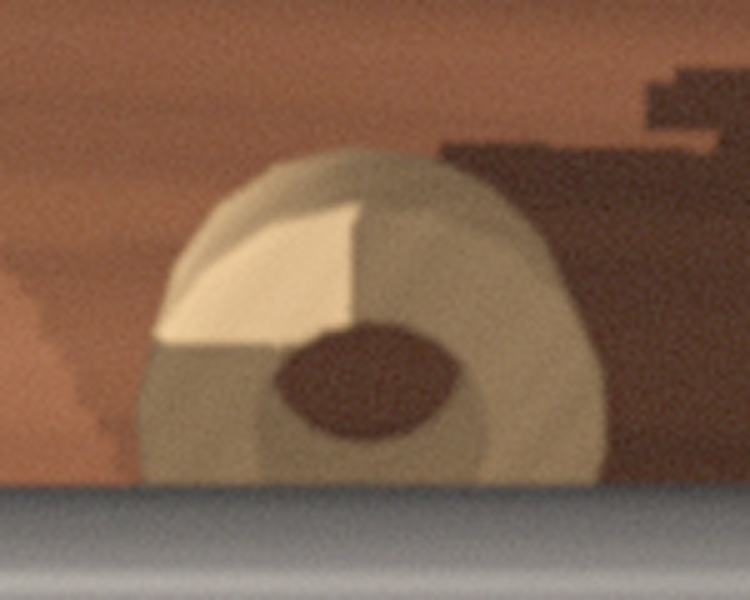

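The geometry was right: the top face in w3 is about 94 px wide, against 95 predicted. So I'll repeat the close in small steps and watch the width.

Call:
drive_tool --rows '[[[0, 0, 0, 0, 0], [0, 0, 0, 0, 0], [0, 0, 0, 0, 0], [0, 0, 0, 0, 0], [0, 0, 0, 0, 0], [0, 0, 0, 0, 0], [0, 0, 0, 0, 0], [0, 0, 0, 0, 0]]]'

```text
time: 7.8
position: [0.508, 0.3267, 0.2138]
tool_rot: [2.278, -2.163, 0.0]
ft_force: [-0.4, -0.6, -0.3]
grip_width: 0.831
```

```bash
python3 -c "
from h import *
go((.5085,.3271,.02),-1.522)"
```

```text
t 7.8 p [0.508  0.3267 0.2138] yaw -1.519 zt [-0. -0. -1.] f [-0.44 -0.65 -0.27] w 0.831 j [-0.03  0.29 -0.72  1.54  0.2   1.38 -2.28] 
-> rows [-0.0012 -0.0019  0.646 ] spin 0.001
```

Call:
drive_tool --rows '[[[0, -0.002, 0.2, 0, 0], [0, -0.002, 0.4, 0, 0], [0, -0.002, 0.55, 0, 0], [0, -0.002, 0.64, 0, 0], [0, -0.002, 0.64, 0, 0], [0, -0.002, 0.64, 0, 0]]]'

```text
time: 8.55
position: [0.5094, 0.3276, 0.0232]
tool_rot: [-2.277, 2.162, -0.001]
ft_force: [-0.3, -0.4, 0.0]
grip_width: 0.999
```

Call:
drive_tool --rows '[[[0, 0, 0, 0, 130], [0, 0, 0, 0, 130], [0, 0, 0, 0, 130], [0, 0, 0, 0, 130], [0, 0, 0, 0, 130], [0, 0, 0, 0, 130]]]' --grip_force 15

```text
time: 9.3
position: [0.5085, 0.3267, 0.0218]
tool_rot: [2.278, -2.163, 0.0]
ft_force: [-0.2, 0.3, 0.9]
grip_width: 0.501
```

```bash
python3 -c "
from h import *
go((.5085,.3271,.02),-1.522)
d=ctrl.get_image('wrist');cv2.imwrite('pics/w5.png',d['img'])
S=ctrl.get_image('scene');cv2.imwrite('pics/s5.png',cv2.resize(S['img'][120:220,310:410],None,fx=5,fy=5,interpolation=cv2.INTER_CUBIC))"
```

```text
t 9.3 p [0.5085 0.3267 0.0218] yaw -1.519 zt [-0. -0. -1.] f [-0.19  0.28  0.93] w 0.501 j [-0.08  0.47 -0.66  1.74  0.33  1.04 -2.37] 
-> rows [-0.0012  0.0001  0.0059] spin 0.001
```

View pics/w5.png

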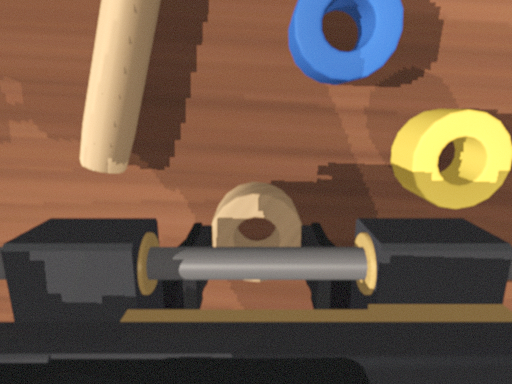

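View pics/s5.png

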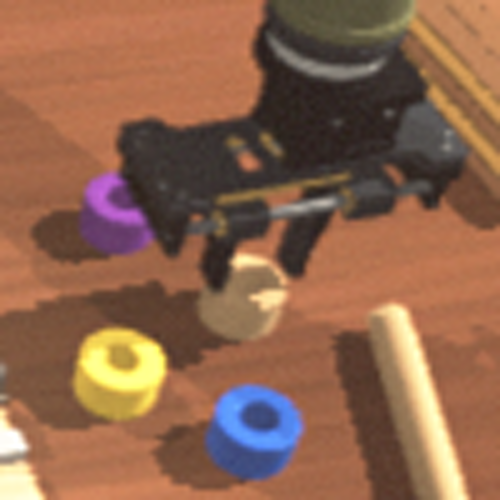

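```bash
python3 - <<'E'
from h import *
S=ctrl.get_image('scene');W=ctrl.get_image('wrist');p=ctrl.get_state()['position']
for dz in(-.014,0,.015,.03):
  for dx in (-.02,0):
    a=[(proj(S,p+[dx,y,dz])-[310,120])*5 for y in(-.022,.022)];b=[proj(W,p+[dx,y,dz]) for y in(-.022,.022)]
    print(dz,dx,np.round(a).tolist(),np.round(b).tolist())
cv2.imwrite('pics/w5c.png',cv2.resize(W['img'][170:330,160:350],None,fx=4,fy=4,interpolation=cv2.INTER_CUBIC))
E
```

```text
-0.014 -0.02 [[193.0, 283.0], [257.0, 274.0]] [[291.0, 257.0], [217.0, 253.0]]
-0.014 0 [[205.0, 305.0], [269.0, 296.0]] [[294.0, 225.0], [218.0, 221.0]]
0 -0.02 [[198.0, 268.0], [262.0, 259.0]] [[293.0, 267.0], [215.0, 263.0]]
0 0 [[209.0, 290.0], [274.0, 281.0]] [[296.0, 233.0], [215.0, 229.0]]
0.015 -0.02 [[203.0, 251.0], [268.0, 242.0]] [[296.0, 280.0], [211.0, 276.0]]
0.015 0 [[214.0, 274.0], [280.0, 264.0]] [[300.0, 244.0], [212.0, 240.0]]
0.03 -0.02 [[208.0, 235.0], [273.0, 225.0]] [[300.0, 295.0], [207.0, 291.0]]
0.03 0 [[220.0, 257.0], [286.0, 247.0]] [[304.0, 256.0], [208.0, 252.0]]
```

View pics/w5c.png

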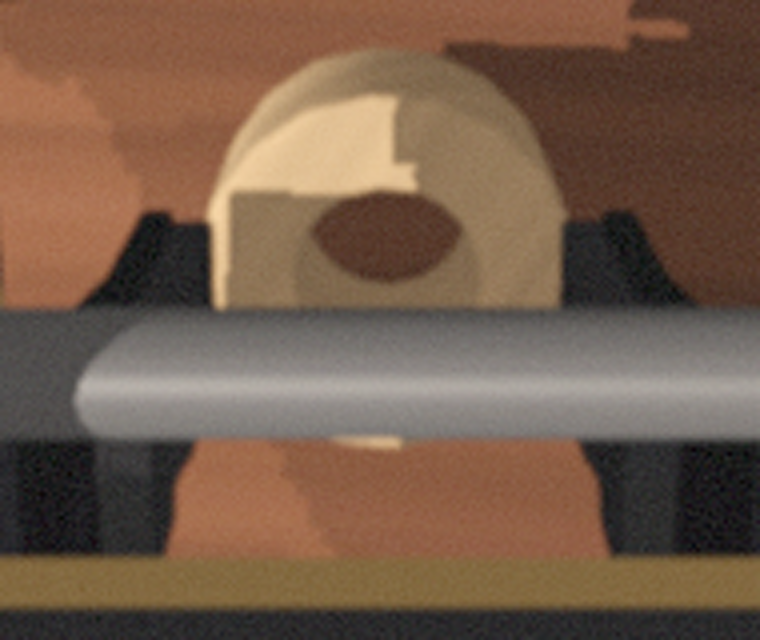

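Call:
drive_tool --rows '[[[0, 0, 0, 0, 160], [0, 0, 0, 0, 160]]]' --grip_force 15

```text
time: 9.75
position: [0.5085, 0.3268, 0.0218]
tool_rot: [2.278, -2.163, 0.0]
ft_force: [-0.6, 0.3, -0.6]
grip_width: 0.394
```

```bash
python3 - <<'E'
from h import *
W=ctrl.get_image('wrist')
print(ctrl.get_state()['grip_width'])
cv2.imwrite('pics/w6c.png',cv2.resize(W['img'][170:330,160:350],None,fx=4,fy=4,interpolation=cv2.INTER_CUBIC))
S=ctrl.get_image('scene');cv2.imwrite('pics/s6.png',cv2.resize(S['img'][120:220,310:410],None,fx=6,fy=6,interpolation=cv2.INTER_CUBIC))
E
```

```text
0.38402618312788583
```

View pics/w6c.png

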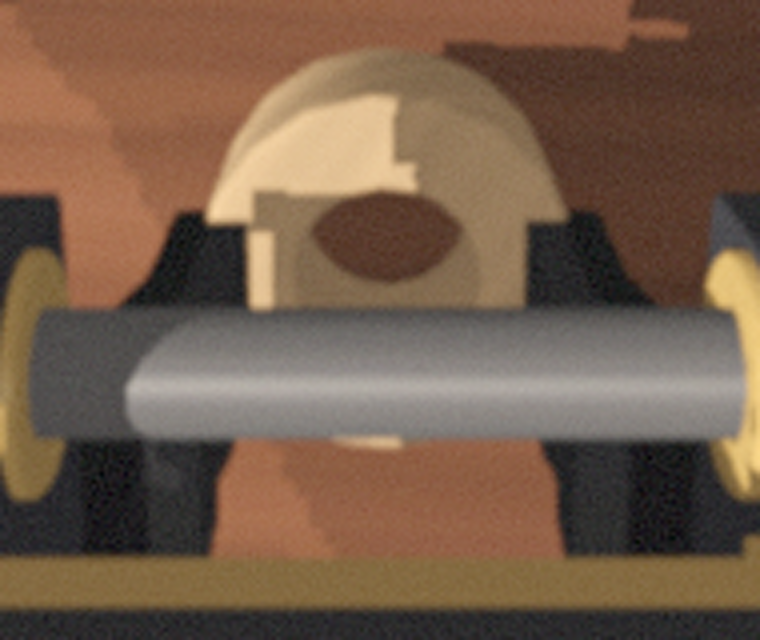

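View pics/s6.png

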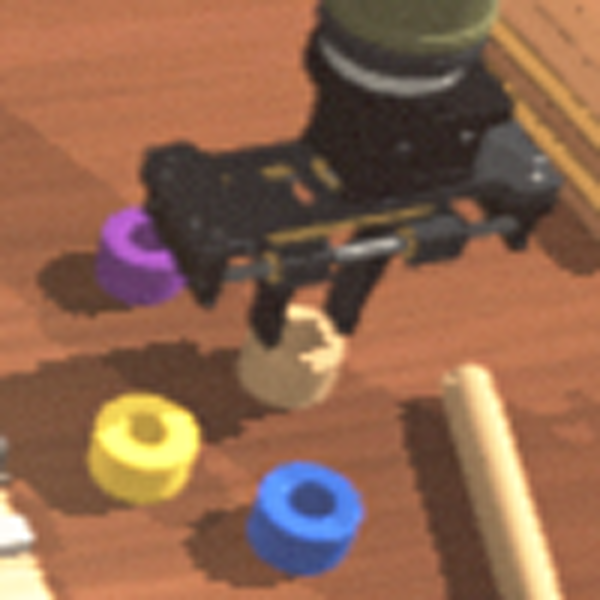

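The pads cross over the ring's top face in both views, so the fingertips are above the ring. From the pad gap in the image they sit about 16 mm behind the reported TCP rather than 14 mm ahead. I'll cross-check this in the scene view before relying on it.

```bash
python3 - <<'E'
from h import *
S=ctrl.get_image('scene');T=ctrl.get_image('top');p=ctrl.get_state()['position']
f=lambda X:np.round((proj(S,X)-[310,120])*6)
print('p',p)
print('rod ends at dz .100,.07',f(p+[.029,-.035,.1]),f(p+[.029,.035,.1]),f(p+[.029,-.035,.07]),f(p+[.029,.035,.07]))
for dz in(-.014,.0,.014,.018,.03): print('tip front edge',dz,f(p+[.0095,-.0167,dz]),f(p+[.0095,.0167,dz]))
# triangulate gripper fingertip? joint/FK consistency
s=ctrl.get_state();print(s['joint_positions'],s['torque'],s['ft_force'])
E
```

```text
p [0.5085262  0.32676928 0.02179455]
rod ends at dz .100,.07 [293. 252.] [428. 233.] [279. 296.] [411. 277.]
tip front edge -0.014 [262. 378.] [321. 369.]
tip front edge 0.0 [268. 360.] [327. 351.]
tip front edge 0.014 [273. 341.] [334. 333.]
tip front edge 0.018 [275. 336.] [335. 327.]
tip front edge 0.03 [280. 320.] [341. 311.]
[-0.07724429  0.46589676 -0.66242158  1.74495776  0.32555459  1.04306102
 -2.37322989] [ 0.00563276  0.01432788 -0.01786079] [-0.39218604 -0.40486759  0.0327594 ]
```

The scene view agrees: the tips fit at +14 mm, so the real tool sits about 28 mm higher than the reported z, while x and y look right. From here I'll steer by what the cameras show. First I'll open, lower 24 mm and check.

Call:
drive_tool --rows '[[[0, 0, 0, 0, 0], [0, 0, 0, 0, 0], [0, 0, 0, 0, 0], [0, 0, 0, 0, 0], [0, 0, 0, 0, 0], [0, 0, 0.02, 0, 0], [0, 0, 0.04, 0, 0], [0, 0, 0.06, 0, 0], [0, 0, 0.08, 0, 0], [0, 0, 0.08, 0, 0], [0, 0, 0.08, 0, 0]]]'

```text
time: 11.32
position: [0.5086, 0.3269, -0.0021]
tool_rot: [-2.278, 2.163, -0.0]
ft_force: [0.3, 0.6, -0.4]
grip_width: 1.004
```

```bash
python3 - <<'E'
from h import *
go((.5085,.3271,-.006))
W=ctrl.get_image('wrist')
cv2.imwrite('pics/w7.png',W['img'])
S=ctrl.get_image('scene');cv2.imwrite('pics/s7.png',cv2.resize(S['img'][120:220,310:410],None,fx=6,fy=6,interpolation=cv2.INTER_CUBIC))
E
```

```text
t 11.32 p [ 0.5086  0.3269 -0.0021] yaw -1.5189 zt [ 0.  0. -1.] f [ 0.31  0.58 -0.39] w 1.004 j [-0.09  0.5  -0.65  1.76  0.35  1.   -2.39] 
-> rows [-0.0007  0.0004  0.0129] spin 0
```

View pics/s7.png

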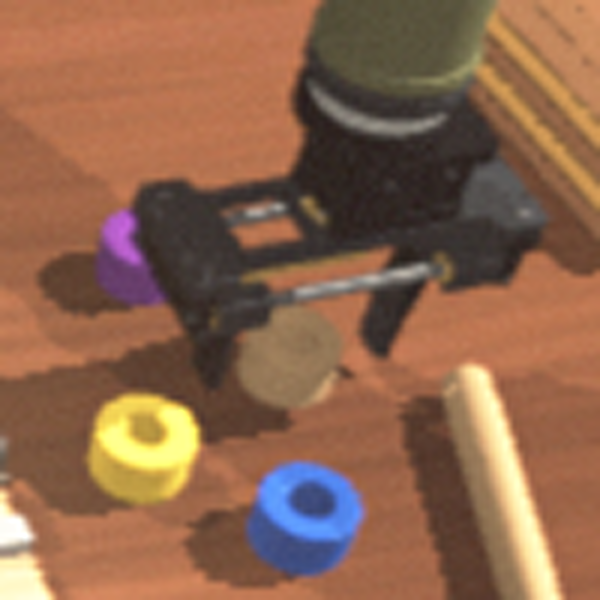

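View pics/w7.png

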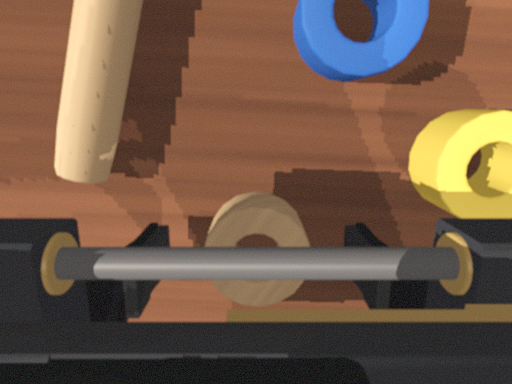

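With the reported z at -2 mm and no contact force, the tips now stand beside the ring. I'll close here.

Call:
drive_tool --rows '[[[0, 0, 0, 0, 255], [0, 0, 0, 0, 255], [0, 0, 0, 0, 255], [0, 0, 0, 0, 255], [0, 0, 0, 0, 255], [0, 0, 0, 0, 255], [0, 0, 0, 0, 255]]]' --grip_force 20

```text
time: 12.3
position: [0.5086, 0.3267, -0.0022]
tool_rot: [2.278, -2.163, 0.0]
ft_force: [0.3, 0.4, 0.5]
grip_width: 0.575
```

The width is 0.575, which is 50 mm, so the ring is held. Its underside is at reported z + 0.002. Lifting now.

Call:
drive_tool --rows '[[[0, 0, -0.1, 0, 255], [0, 0, -0.25, 0, 255], [0, 0, -0.4, 0, 255], [0, 0, -0.55, 0, 255], [0, 0, -0.6, 0, 255], [0, 0, -0.6, 0, 255], [0, 0, -0.6, 0, 255]]]'

```text
time: 13.18
position: [0.5077, 0.3259, 0.1757]
tool_rot: [2.276, -2.161, -0.001]
ft_force: [-0.8, -0.1, -0.7]
grip_width: 0.577
```

```bash
python3 - <<'E'
from h import *
go((.569,-.0865,.178),-1.522)
W=ctrl.get_image('wrist')
cv2.imwrite('pics/w8.png',W['img'])
p=ctrl.get_state()['position'];print(proj(W,p+[0,0,.032]),[proj(W,p+[.025*np.cos(a),.025*np.sin(a),.032]) for a in(0,np.pi/2,-np.pi/2)])
E
```

```text
t 13.18 p [0.5077 0.3259 0.1757] yaw -1.519 zt [-0.003 -0.002 -1.   ] f [-0.75 -0.06 -0.68] w 0.577 j [-0.03  0.32 -0.72  1.59  0.21  1.31 -2.29] 
-> rows [ 1.3835 -0.133  -0.0059] spin 0.001
[255.96011546 256.21229148] [array([258.96370214, 203.38118272]), array([200.94062956, 253.57803496]), array([310.71130115, 258.83370215])]
```

View pics/w8.png

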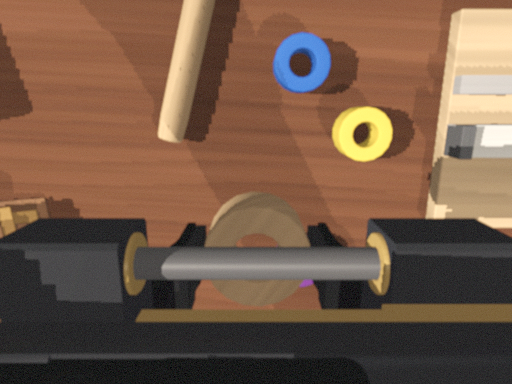

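```bash
python3 -c "
from h import *
go((.50,-.0875,.178),-1.521)"
```

```text
t 13.22 p [0.5076 0.3259 0.1755] yaw -1.519 zt [-0.003 -0.002 -1.   ] f [-0.01 -0.68  0.36] w 0.572 j [-0.03  0.32 -0.72  1.59  0.21  1.31 -2.29] 
-> rows [ 1.3749  0.0967 -0.0056] spin 0.0006
```

Call:
drive_tool --rows '[[[0.15, 0.0, 0, 0, 255], [0.35, 0.0, 0, 0, 255], [0.55, 0.0, 0, 0, 255], [0.75, 0.0, 0, 0, 255], [0.9, 0.0, 0, 0, 255], [0.9, 0.0, 0, 0, 255]]]'

```text
time: 13.98
position: [0.522, 0.0517, 0.1761]
tool_rot: [2.267, -2.17, -0.001]
ft_force: [0.5, -0.2, -0.5]
grip_width: 0.573
```

Call:
drive_tool --rows '[[[0.15, 0.03, 0, 0, 255], [0.3, 0.07, 0, 0, 255], [0.475, 0.097, 0, 0, 255], [0.475, 0.097, 0, 0, 255], [0.475, 0.097, 0, 0, 255], [0.475, 0.097, 0, 0, 255]]]'

```text
time: 14.72
position: [0.501, -0.0845, 0.1774]
tool_rot: [-2.282, 2.159, 0.002]
ft_force: [0.2, 0.5, 0.3]
grip_width: 0.573
```

```bash
python3 - <<'E'
from h import *
go((.569,-.0865,.178),-1.522)
W=ctrl.get_image('wrist')
cv2.imwrite('pics/w9.png',W['img'])
E
```

```text
t 14.72 p [ 0.501  -0.0845  0.1774] yaw -1.5157 zt [-0.001  0.001 -1.   ] f [0.15 0.48 0.33] w 0.573 j [ 0.56  0.06 -0.46  1.82  0.03  1.27 -1.42] 
-> rows [ 0.0192 -0.226  -0.0022] spin 0.002
```

View pics/w9.png

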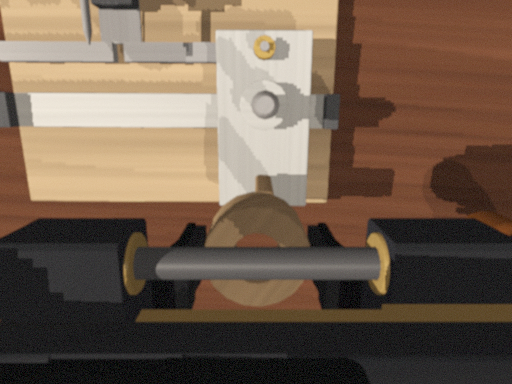

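The spindle is straight ahead at (265,104), the barrel at (264,46), and the carriage plate spans columns 216 to 311. I'll refine these from a crop.

```bash
python3 - <<'E'
from h import *
i=cv2.imread('pics/w9.png')
cv2.imwrite('pics/w9c.png',cv2.resize(i[20:140,210:320],None,fx=6,fy=6,interpolation=cv2.INTER_CUBIC))
E
```

```text
(no output)
```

View pics/w9c.png

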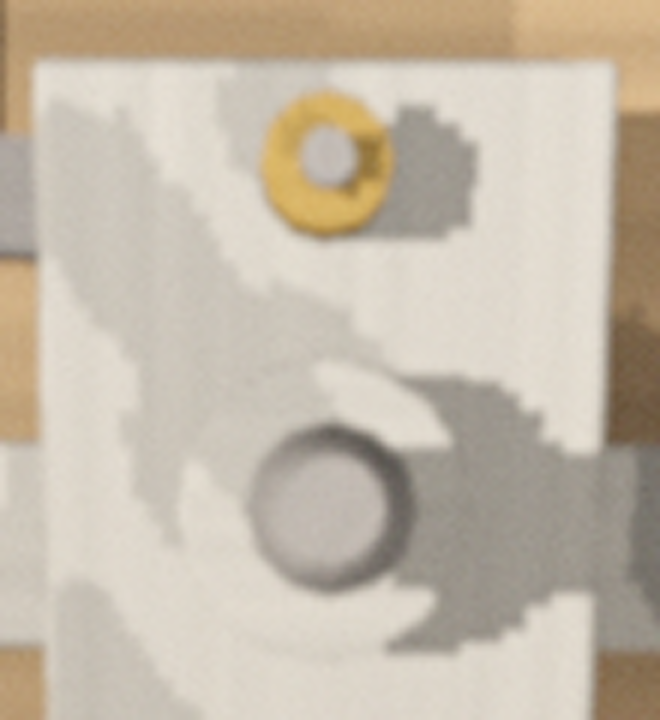

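```bash
python3 - <<'E'
from h import *
d=ctrl.get_image('wrist')
c=lambda X,Y,ox,oy:((X+.5)/6-.5+ox,(Y+.5)/6-.5+oy)
a=lambda n,z,X,Y:print(n,np.round(ray(d,c(X,Y,210,20),z),4))
a('rim',.106,331,508);a('flat',.111,324,512);a('plunger',.06,327,165);a('stem?',.06,328,155)
# plate corners/edges at z .048
a('plateL',.048,33,62);a('plateR',.048,615,62);a('pl2L',.048,47,715);a('pl2R',.048,592,715)
s=ctrl.get_state()
go((.5695,-.0875,.170),-1.522)
T=ctrl.get_image('top');cv2.imwrite('pics/t9.png',cv2.resize(T['img'][130:240,180:310],None,fx=6,fy=6))
E
```

```text
rim [ 0.5688 -0.087   0.106 ]
flat [ 0.5683 -0.0862  0.111 ]
plunger [ 0.6131 -0.0849  0.06  ]
stem? [ 0.6144 -0.0849  0.06  ]
plateL [ 0.6258 -0.0442  0.048 ]
plateR [ 0.6303 -0.1234  0.048 ]
pl2L [ 0.5377 -0.0486  0.048 ]
pl2R [ 0.5421 -0.1284  0.048 ]
t 14.82 p [ 0.5011 -0.085   0.1777] yaw -1.5162 zt [-0.  0. -1.] f [-0.78  0.04  0.19] w 0.575 j [ 0.56  0.06 -0.45  1.82  0.03  1.27 -1.42] 
-> rows [ 0.0206 -0.2274  0.0255] spin 0.0018
```

```bash
python3 -c "
from h import *
go((.5688,-.0869,.178),-1.519)"
```

```text
t 14.88 p [ 0.501  -0.0853  0.1777] yaw -1.5166 zt [-0.  0. -1.] f [-0.28  0.74 -0.66] w 0.574 j [ 0.56  0.06 -0.45  1.82  0.03  1.27 -1.42] 
-> rows [ 0.0175 -0.2253 -0.0009] spin 0.0008
```

Call:
drive_tool --rows '[[[0.01, -0.1, 0, 0.001, 255], [0.01, -0.226, 0, 0.001, 255], [0.01, -0.226, 0, 0.001, 255], [0.01, -0.226, 0, 0.001, 255], [0.01, -0.226, 0, 0.001, 255], [0.01, -0.226, 0, 0.001, 255], [0.01, -0.226, 0, 0.001, 255], [0.01, -0.226, 0, 0.001, 255]]]'

```text
time: 15.88
position: [0.5686, -0.0862, 0.178]
tool_rot: [2.275, -2.167, 0.001]
ft_force: [-0.8, 0.5, -0.8]
grip_width: 0.574
```

```bash
python3 - <<'E'
from h import *
go((.5688,-.0869,.178),-1.519)
W=ctrl.get_image('wrist');cv2.imwrite('pics/w10.png',W['img'])
S=ctrl.get_image('scene');cv2.imwrite('pics/s10.png',cv2.resize(S['img'][140:240,180:310],None,fx=6,fy=6,interpolation=cv2.INTER_CUBIC))
go((.5688,-.0869,.178),-1.519)
E
```

```text
t 15.88 p [ 0.5686 -0.0862  0.178 ] yaw -1.5222 zt [ 0. -0. -1.] f [-0.85  0.49 -0.8 ] w 0.574 j [ 0.51  0.21 -0.47  1.67  0.1   1.29 -1.49] 
-> rows [ 0.0022 -0.0005 -0.    ] spin -0.001
t 15.97 p [ 0.5687 -0.0862  0.1779] yaw -1.5221 zt [ 0. -0. -1.] f [ 0.2  -0.2  -0.97] w 0.574 j [ 0.51  0.21 -0.47  1.67  0.1   1.29 -1.49] 
-> rows [ 0.0024 -0.0003 -0.0003] spin -0.001
```

View pics/w10.png

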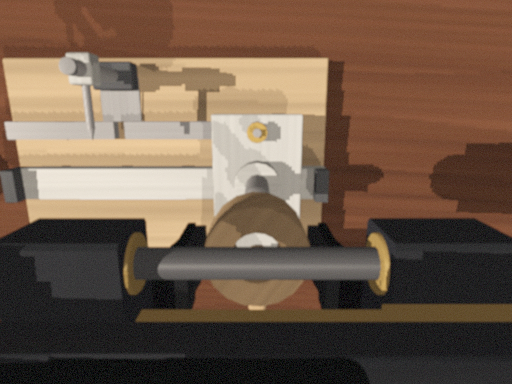

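View pics/s10.png

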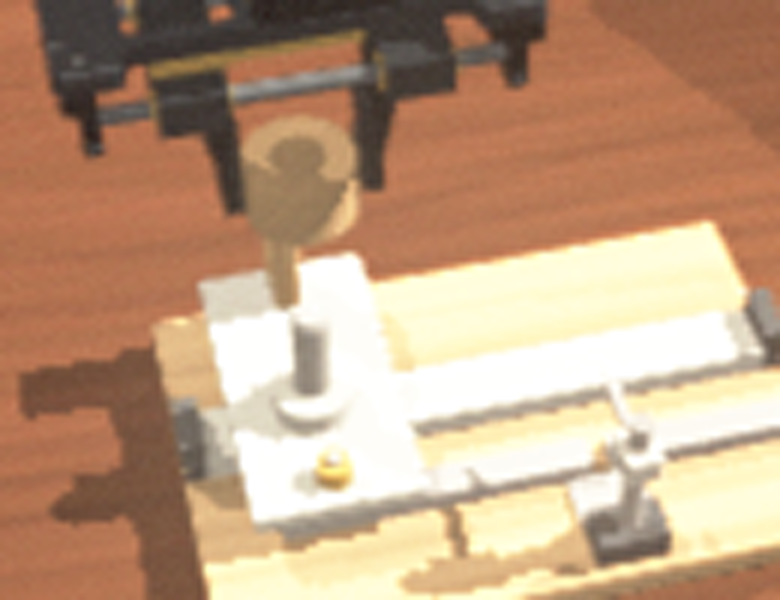

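The spindle and the ring's centre both lie at column 257, so they're in line laterally. I'll lower to just above the tip.

Call:
drive_tool --rows '[[[0.002, 0, 0.1, -0.001, 255], [0.002, 0, 0.18, -0.001, 255], [0.002, 0, 0.193, -0.001, 255], [0.002, 0, 0.193, -0.001, 255], [0.002, 0, 0.193, -0.001, 255], [0.002, 0, 0.193, -0.001, 255]]]'

```text
time: 16.73
position: [0.5694, -0.0868, 0.121]
tool_rot: [-2.278, 2.163, -0.002]
ft_force: [-0.1, -0.2, 0.3]
grip_width: 0.575
```

```bash
python3 - <<'E'
from h import *
S=ctrl.get_image('scene');cv2.imwrite('pics/s11.png',cv2.resize(S['img'][140:240,180:310],None,fx=6,fy=6,interpolation=cv2.INTER_CUBIC))
W=ctrl.get_image('wrist');cv2.imwrite('pics/w11.png',cv2.resize(W['img'][100:330,150:360],None,fx=2.8,fy=2.6,interpolation=cv2.INTER_CUBIC))
go((.5688,-.0869,.061),-1.519)
E
```

```text
t 16.82 p [ 0.5691 -0.0868  0.1206] yaw -1.519 zt [ 0.001 -0.    -1.   ] f [ 0.21 -0.44 -0.74] w 0.569 j [ 0.51  0.25 -0.46  1.74  0.12  1.18 -1.51] 
-> rows [1.000e-04 1.300e-03 1.986e-01] spin -0.0
```

View pics/s11.png

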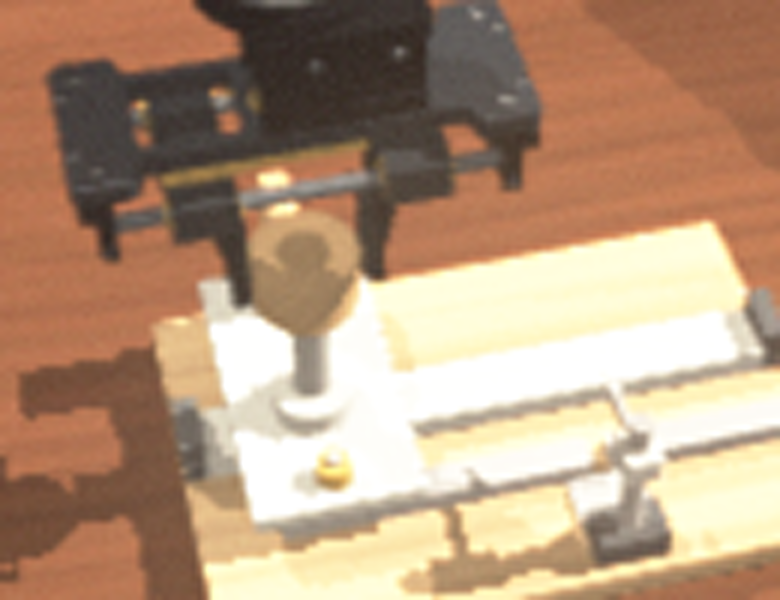

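View pics/w11.png

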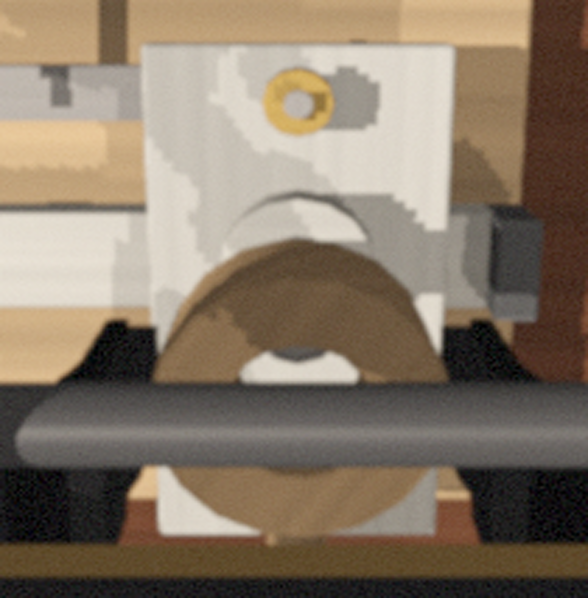

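```bash
python3 - <<'E'
from h import *
S=ctrl.get_image('scene')
for z in(.063,.106,.123,.153): print(z,np.round((proj(S,(.569,-.087,z))-[180,140])*6,1))
for z in(.106,): print('dx+5mm',np.round((proj(S,(.574,-.087,z))-[180,140])*6,1),'dy+5',np.round((proj(S,(.569,-.082,z))-[180,140])*6,1))
E
```

```text
0.063 [310.1 376. ]
0.106 [306.  315.6]
0.123 [304.3 290.5]
0.153 [301.2 244.6]
dx+5mm [307.7 323.8] dy+5 [317. 314.]
```

```bash
python3 - <<'E'
import cv2
i=cv2.imread('pics/s10.png')[280:440,240:400];cv2.imwrite('pics/s10c.png',cv2.resize(i,None,fx=3.6,fy=3.6,interpolation=cv2.INTER_CUBIC))
E
```

```text
(no output)
```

View pics/s10c.png

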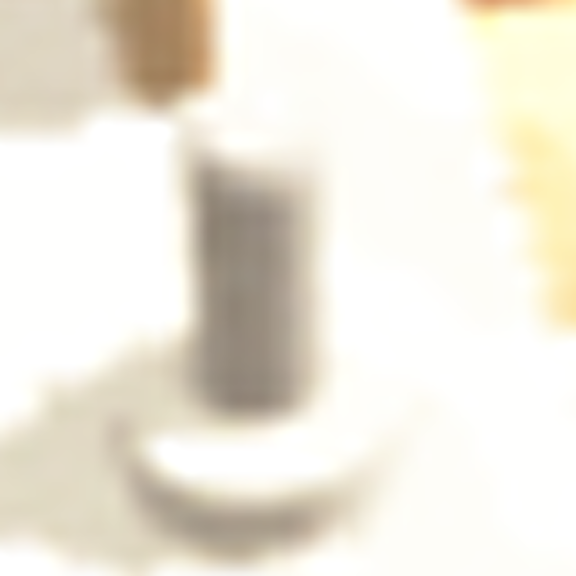

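Scene and wrist views agree to about 1 mm against 2 mm of clearance. I'll lower over the cone and watch the force.

Call:
drive_tool --rows '[[[0, 0, 0.02, 0, 255], [0, 0, 0.035, 0, 255], [0, 0, 0.05, 0, 255], [0, 0, 0.06, 0, 255], [0, 0, 0.07, 0, 255], [0, 0, 0.07, 0, 255]]]'

```text
time: 17.62
position: [0.5686, -0.0867, 0.0987]
tool_rot: [2.278, -2.163, -0.001]
ft_force: [0.9, 0.7, 0.5]
grip_width: 0.573
```

Call:
drive_tool --rows '[[[0, 0, 0.03, 0, 255], [0, 0, 0.06, 0, 255], [0, 0, 0.09, 0, 255], [0, 0, 0.11, 0, 255], [0, 0, 0.116, 0, 255], [0, 0, 0.116, 0, 255]]]'

```text
time: 18.38
position: [0.5689, -0.0868, 0.0641]
tool_rot: [2.278, -2.163, 0.0]
ft_force: [-0.4, -0.3, 0.2]
grip_width: 0.574
```

```bash
python3 - <<'E'
from h import *
go((.5688,-.0869,.061),-1.519)
E
```

```text
t 18.38 p [ 0.5689 -0.0868  0.0641] yaw -1.519 zt [ 0. -0. -1.] f [-0.4  -0.33  0.19] w 0.574 j [ 0.49  0.31 -0.45  1.79  0.15  1.07 -1.53] 
-> rows [0.0004 0.0002 0.0105] spin 0.0
```

Call:
drive_tool --rows '[[[0, 0, 0.004, 0, 255], [0, 0, 0.008, 0, 255], [0, 0, 0.01, 0, 255], [0, 0, 0.011, 0, 255], [0, 0, 0.012, 0, 255], [0, 0, 0.012, 0, 255]]]'

```text
time: 19.12
position: [0.5688, -0.0868, 0.0608]
tool_rot: [2.278, -2.163, 0.0]
ft_force: [-1.4, -0.3, 1.3]
grip_width: 0.575
```

```bash
python3 - <<'E'
from h import *
go((.5688,-.0869,.061),-1.519)
S=ctrl.get_image('scene');cv2.imwrite('pics/s12.png',cv2.resize(S['img'][140:240,180:310],None,fx=6,fy=6,interpolation=cv2.INTER_CUBIC))
E
```

```text
t 19.12 p [ 0.5688 -0.0868  0.0608] yaw -1.5189 zt [ 0. -0. -1.] f [-1.44 -0.34  1.28] w 0.575 j [ 0.49  0.31 -0.45  1.8   0.16  1.07 -1.53] 
-> rows [ 0.0004 -0.     -0.0007] spin 0.0
```

View pics/s12.png

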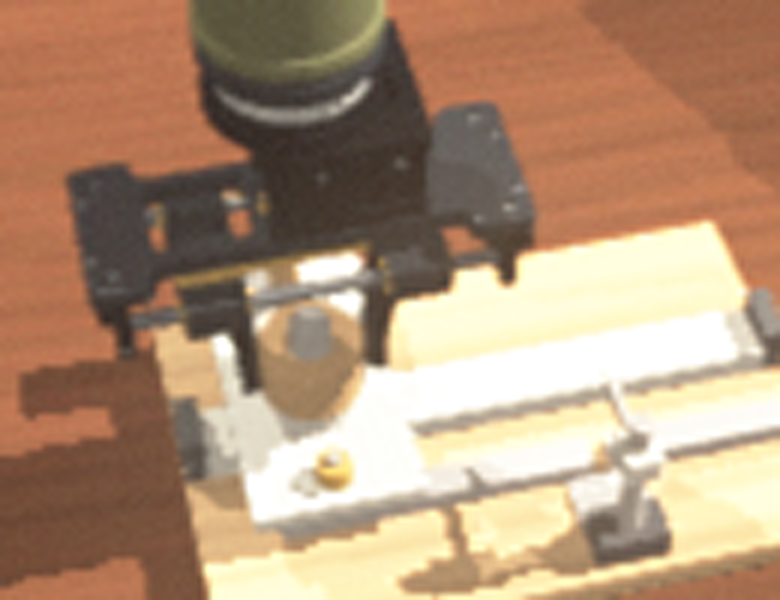

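The spindle stands out of the ring's top at (308,330), and a light contact has begun. I'll press down slightly more to be sure it's seated.

Call:
drive_tool --rows '[[[0, 0, 0.002, 0, 255], [0, 0, 0.004, 0, 255], [0, 0, 0.005, 0, 255], [0, 0, 0.005, 0, 255]]]'

```text
time: 19.68
position: [0.5688, -0.0868, 0.0606]
tool_rot: [2.278, -2.163, 0.001]
ft_force: [-4.2, 0.3, 10.6]
grip_width: 0.574
```

A firm 10 N stop at the expected height means the ring is home. I'll open.

Call:
drive_tool --rows '[[[0, 0, 0, 0, 200], [0, 0, 0, 0, 80], [0, 0, 0, 0, 30], [0, 0, 0, 0, 0], [0, 0, 0, 0, 0], [0, 0, 0, 0, 0], [0, 0, 0, 0, 0]]]'

```text
time: 20.55
position: [0.5688, -0.0868, 0.059]
tool_rot: [2.278, -2.163, -0.0]
ft_force: [-0.1, -1.1, -0.6]
grip_width: 0.992
```

Call:
drive_tool --rows '[[[0, 0, -0.03, 0, 0], [0, 0, -0.1, 0, 0], [0, 0, -0.25, 0, 0], [0, 0.2, -0.3, 0, 0], [0, 0.2, -0.3, 0, 0], [0, 0.2, -0.3, 0, 0]]]'

```text
time: 21.3
position: [0.5095, -0.0901, 0.1499]
tool_rot: [-2.278, 2.163, -0.003]
ft_force: [0.1, 1.5, 0.7]
grip_width: 1.001
```

```bash
python3 - <<'E'
from h import *
go((.493,-.091,.0608),-1.519)
W=ctrl.get_image('wrist');cv2.imwrite('pics/w13.png',W['img'])
S=ctrl.get_image('scene');cv2.imwrite('pics/s13.png',cv2.resize(S['img'][140:240,180:310],None,fx=6,fy=6,interpolation=cv2.INTER_CUBIC))
E
```

```text
t 21.3 p [ 0.5095 -0.0901  0.1499] yaw -1.5192 zt [ 0.002 -0.001 -1.   ] f [0.13 1.46 0.72] w 1.001 j [ 0.57  0.1  -0.47  1.84  0.05  1.21 -1.44] 
-> rows [-0.      0.0555  0.2968] spin -0.0001
```

View pics/s13.png

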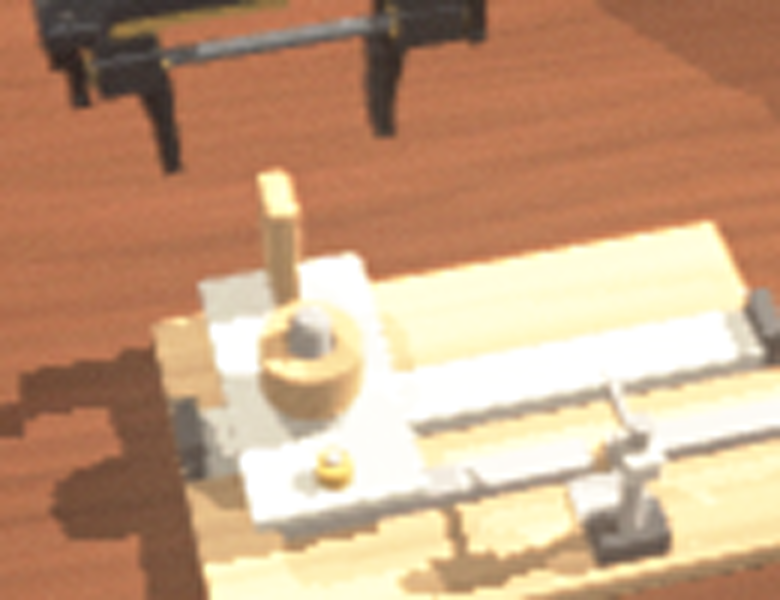

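View pics/w13.png

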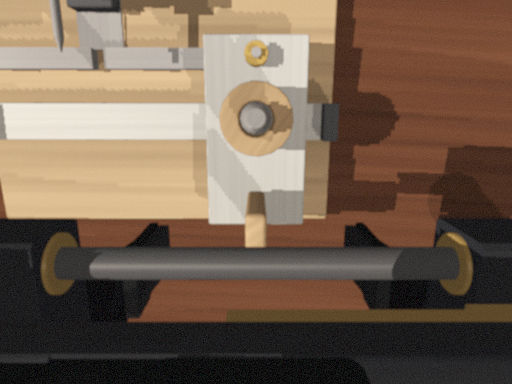

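The ring sits home with the spindle standing centrally in it at (257,118). The fin lies between the open jaws, so I'll lower onto it and grip.

Call:
drive_tool --rows '[[[0.002, 0.052, 0.0, 0, 0], [0.002, 0.052, 0.05, 0, 0], [0.002, 0.052, 0.15, 0, 0], [0.002, 0.052, 0.25, 0, 0], [0.002, 0.052, 0.29, 0, 0], [0.002, 0.052, 0.29, 0, 0], [0.002, 0.052, 0.29, 0, 0]]]'

```text
time: 22.28
position: [0.4942, -0.0914, 0.063]
tool_rot: [-2.278, 2.162, -0.002]
ft_force: [-0.2, 0.3, -0.4]
grip_width: 0.999
```

```bash
python3 - <<'E'
from h import *
go((.4939,-.0907,.063),-1.519)
W=ctrl.get_image('wrist');cv2.imwrite('pics/w14.png',W['img'])
S=ctrl.get_image('scene');cv2.imwrite('pics/s14.png',cv2.resize(S['img'][140:240,180:310],None,fx=6,fy=6,interpolation=cv2.INTER_CUBIC))
E
```

```text
t 22.27 p [ 0.4942 -0.0914  0.063 ] yaw -1.5189 zt [ 0.002 -0.    -1.   ] f [-0.17  0.33 -0.35] w 0.999 j [ 0.56  0.16 -0.46  1.97  0.08  1.03 -1.46] 
-> rows [-0.0023  0.0009 -0.0001] spin 0.0
```

View pics/s14.png

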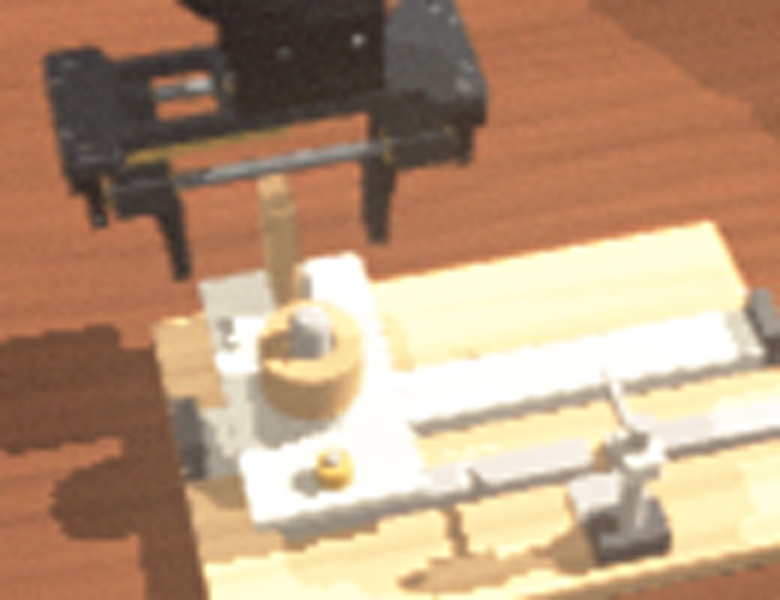

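View pics/w14.png

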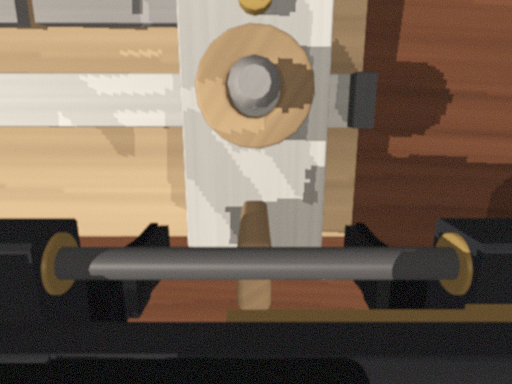

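The fin at column 254 is centred between the fingers. Closing on it.

Call:
drive_tool --rows '[[[0, 0, 0, 0, 255], [0, 0, 0, 0, 255], [0, 0, 0, 0, 255], [0, 0, 0, 0, 255], [0, 0, 0, 0, 255], [0, 0, 0, 0, 255], [0, 0, 0, 0, 255], [0, 0, 0, 0, 255], [0, 0, 0, 0, 255], [0, 0, 0, 0, 255], [0, 0, 0, 0, 255]]]' --grip_force 30

```text
time: 23.75
position: [0.4933, -0.091, 0.062]
tool_rot: [-2.278, 2.163, 0.0]
ft_force: [0.3, 1.6, 0.1]
grip_width: 0.156
```

```bash
python3 - <<'E'
from h import *
go((.4939,-.0907,.063),-1.519)
W=ctrl.get_image('wrist');cv2.imwrite('pics/w15.png',W['img'])
S=ctrl.get_image('scene')
cv2.imwrite('pics/s15.png',cv2.resize(S['img'][160:245,230:330],None,fx=7,fy=7,interpolation=cv2.INTER_CUBIC))
T=ctrl.get_image('top');cv2.imwrite('pics/t15.png',cv2.resize(T['img'][135:235,185:305],None,fx=6,fy=6,interpolation=cv2.INTER_CUBIC))
E
```

```text
t 23.75 p [ 0.4933 -0.091   0.062 ] yaw -1.5189 zt [-0.  0. -1.] f [0.31 1.62 0.06] w 0.156 j [ 0.56  0.16 -0.46  1.97  0.08  1.03 -1.46] 
-> rows [-0.001  -0.0022 -0.0033] spin 0.0
```

View pics/t15.png

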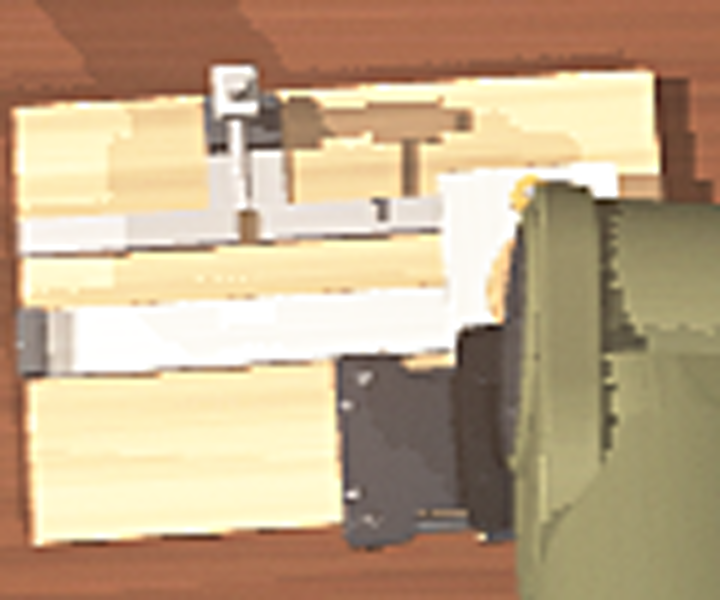

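View pics/w15.png

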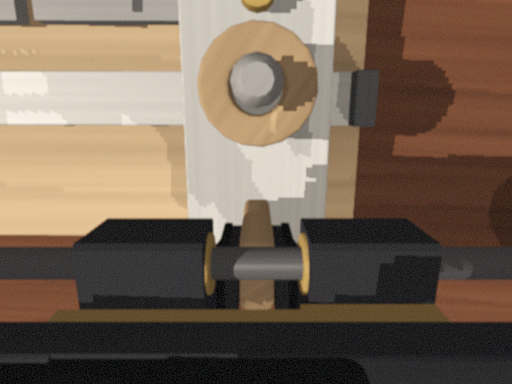

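The fin is gripped: width 0.156, about 13.6 mm. Next I'll slide 70 mm, short of the notch, and measure the rest.

Call:
drive_tool --rows '[[[-0.02, 0, 0, 0, 255], [-0.05, 0, 0, 0, 255], [-0.09, 0, 0, 0, 255], [-0.13, 0, 0, 0, 255], [-0.17, 0, 0, 0, 255], [-0.21, 0, 0, 0, 255], [-0.233, 0, 0, 0, 255], [-0.233, 0, 0, 0, 255], [-0.233, 0, 0, 0, 255], [-0.233, 0, 0, 0, 255]]]'

```text
time: 25.15
position: [0.4898, -0.02, 0.062]
tool_rot: [-2.278, 2.161, 0.002]
ft_force: [1.0, 4.0, -1.9]
grip_width: 0.159
```

```bash
python3 - <<'E'
from h import *
W=ctrl.get_image('wrist');cv2.imwrite('pics/w16.png',W['img'])
T=ctrl.get_image('top');cv2.imwrite('pics/t16.png',cv2.resize(T['img'][135:235,185:305],None,fx=6,fy=6,interpolation=cv2.INTER_CUBIC))
S=ctrl.get_image('scene')
cv2.imwrite('pics/s16.png',cv2.resize(S['img'][160:245,230:330],None,fx=7,fy=7,interpolation=cv2.INTER_CUBIC))
go((.4939,-.0907,.063),-1.519)
E
```

```text
t 25.3 p [ 0.4898 -0.0207  0.062 ] yaw -1.5184 zt [ 0.     0.001 -1.   ] f [ 1.56  5.26 -1.94] w 0.161 j [ 0.48  0.14 -0.52  1.99  0.08  1.03 -1.6 ] 
-> rows [ 0.2339 -0.0015 -0.0035] spin 0.0002
```

View pics/w16.png

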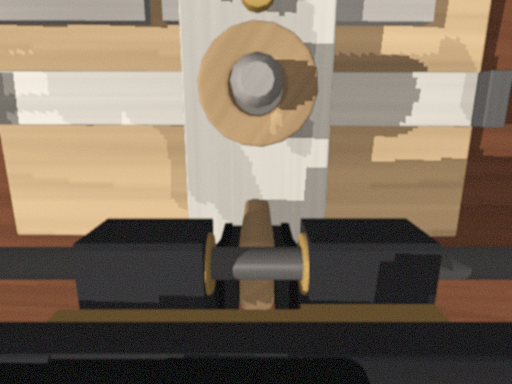

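View pics/t16.png

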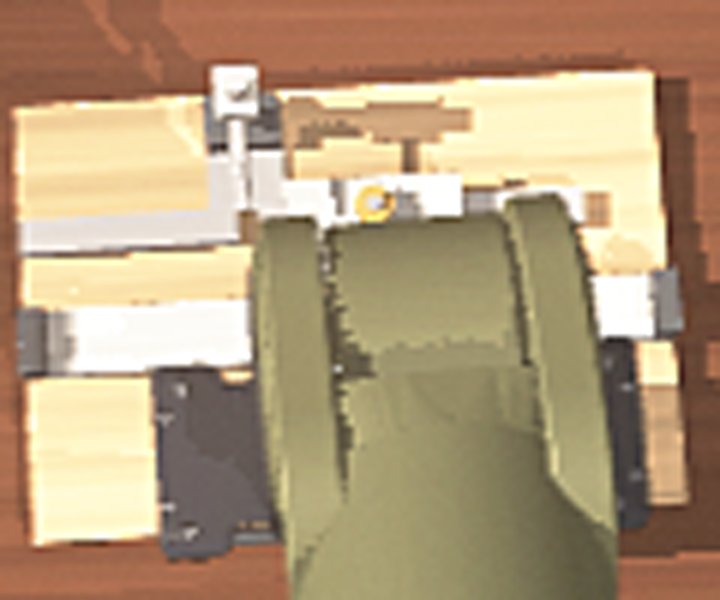

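View pics/s16.png

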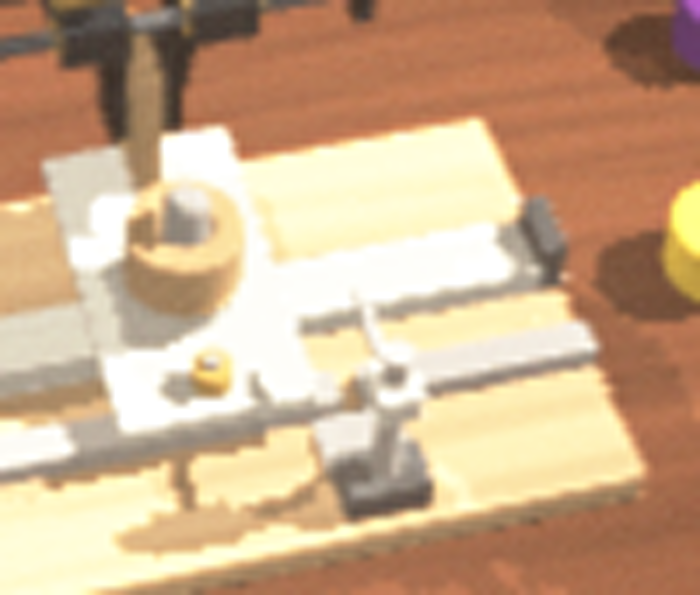

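```bash
python3 - <<'E'
from h import *
W=ctrl.get_image('wrist');cv2.imwrite('pics/w16c.png',cv2.resize(W['img'][0:40,110:290],None,fx=4.4,fy=8,interpolation=cv2.INTER_CUBIC))
E
```

```text
(no output)
```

View pics/w16c.png

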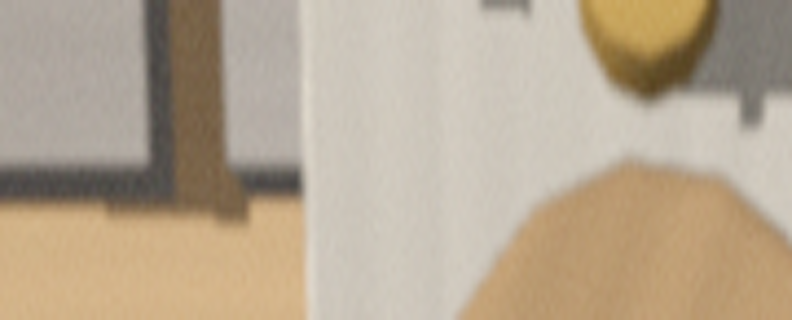

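```bash
python3 - <<'E'
from h import *
d=ctrl.get_image('wrist');p=ctrl.get_state()['position']
c=lambda X,Y:((X+.5)/4.4-.5+110,(Y+.5)/8-.5)
q=lambda X,Y,z:ray(d,c(X,Y),z)
N=q(185,80,.03);print('gap width',np.linalg.norm(q(148,80,.03)-q(222,80,.03)))
P=q(648,0,.06);E=q(304,160,.048);E2=q(301,10,.048)
cen=ray(d,(258,83),.093)
for yaw in(.047,.052,.057):
    e=np.array([-np.sin(yaw),np.cos(yaw),0]);print(yaw,'N-P',(N-P)@e,'N-edge',(N-E)@e+.04,(N-E2)@e+.04,'N-TCP',(N-p)@e,'ring',(N-cen)@e)
print(N,P,E,p)
T=ctrl.get_image('top');t=lambda X,Y:((X+.5)/6-.5+185,(Y+.5)/6-.5+135)
NT=ray(T,t(248,222),.03);PT=ray(T,t(376,203),.06);e=np.array([-.052,.9986,0]);print('top',(NT-PT)@e,NT,PT)
S=ctrl.get_image('scene');s=lambda X,Y:((X+.5)/7-.5+230,(Y+.5)/7-.5+160)
ST=ray(S,s(397,370),.109);PS=ray(S,s(211,365),.06);print('scene stand-plunger',(ST-PS)@e,ST,PS)
E
```

```text
gap width 0.009270748231009521
0.047 N-P 0.057979849404132124 N-edge 0.05838537206086695 0.05845837574405749 N-TCP 0.058356097553923146 ring 0.05863898266508753
0.052 N-P 0.05796493230503928 N-edge 0.05834023047921911 0.05845625075094803 N-TCP 0.057768023733194056 ring 0.058426456704119625
0.057 N-P 0.05794856608565781 N-edge 0.05829463039276451 0.05845366435253106 N-TCP 0.05717850571488038 ring 0.058212470084777146
[0.60437307 0.04279665 0.03      ] [ 0.60426178 -0.01525253  0.06      ] [0.5962644  0.02400957 0.048     ] [ 0.48977516 -0.02101403  0.06201814]
top 0.058521718286650544 [0.60759268 0.04457355 0.03      ] [ 0.60986319 -0.01391199  0.06      ]
scene stand-plunger 0.055334917173296014 [0.66610576 0.04222905 0.109     ] [ 0.6133442  -0.01593089  0.06      ]
```

All the estimates give 57.5 to 58.5 mm to go. I'll slide 48 mm, then work in small steps with force readings.

Call:
drive_tool --rows '[[[-0.02, 0, 0, 0, 255], [-0.05, 0, 0, 0, 255], [-0.08, 0, 0, 0, 255], [-0.11, 0, 0, 0, 255], [-0.135, 0, 0, 0, 255], [-0.15, 0, 0, 0, 255], [-0.16, 0, 0, 0, 255], [-0.16, 0, 0, 0, 255], [-0.16, 0, 0, 0, 255], [-0.16, 0, 0, 0, 255]]]'

```text
time: 26.75
position: [0.4875, 0.0259, 0.062]
tool_rot: [2.278, -2.163, 0.001]
ft_force: [2.9, -3.3, -4.4]
grip_width: 0.157
```

```bash
cat >> h.py <<'E'
def prog(p0=(.48977,-.02101),yaw=.052):
    s=ctrl.get_state();e=np.array([-np.sin(yaw),np.cos(yaw)]);x=np.array([e[1],-e[0]])
    print('t',round(s['time'],2),'s(mm)',round(((s['position'][:2]-p0)@e)*1e3,2),'Fy',round(s['ft_force'][:2]@e,2),'Fx',round(s['ft_force'][:2]@x,2),s['ft_force'].round(1),s['position'].round(4),round(s['grip_width'],3))
E
python3 -c "
from h import *
prog()"
```

```text
t 26.75 s(mm) 46.97 Fy -3.49 Fx 2.67 [ 2.9 -3.3 -4.4] [0.4875 0.0259 0.062 ] 0.157
```

Call:
drive_tool --rows '[[[-0.007, 0, 0, 0, 255], [-0.014, 0, 0, 0, 255], [-0.014, 0, 0, 0, 255], [-0.014, 0, 0, 0, 255]]]'

```text
time: 27.25
position: [0.4872, 0.0306, 0.062]
tool_rot: [-2.278, 2.163, -0.001]
ft_force: [5.1, -2.0, -5.3]
grip_width: 0.159
```

```bash
python3 -c "
from h import *
prog()
W=ctrl.get_image('wrist');cv2.imwrite('pics/w17.png',W['img'])
S=ctrl.get_image('scene')
cv2.imwrite('pics/s17.png',cv2.resize(S['img'][160:245,230:330],None,fx=7,fy=7,interpolation=cv2.INTER_CUBIC))
prog()
"
```

```text
t 27.25 s(mm) 51.69 Fy -2.23 Fx 4.99 [ 5.1 -2.  -5.3] [0.4872 0.0306 0.062 ] 0.159
t 27.35 s(mm) 51.68 Fy -2.94 Fx 4.77 [ 4.9 -2.7 -5. ] [0.4872 0.0306 0.062 ] 0.16
```

View pics/s17.png

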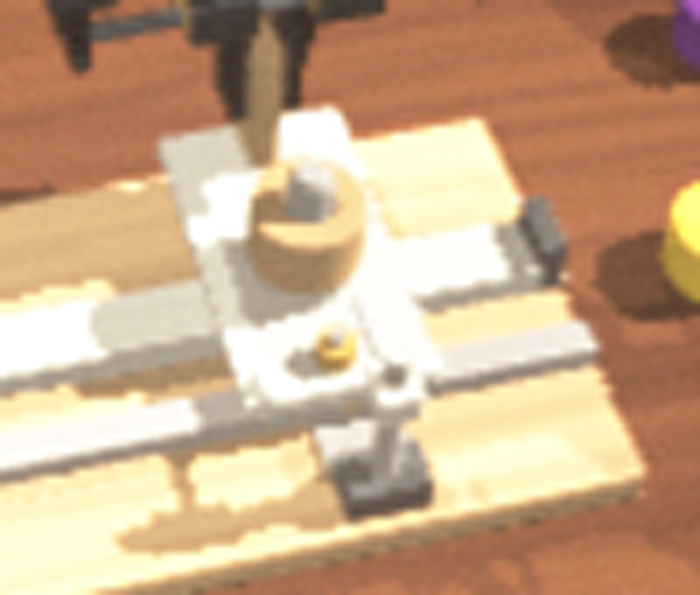

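Call:
drive_tool --rows '[[[-0.004, -0.001, 0, 0, 255], [-0.007, -0.002, 0, 0, 255], [-0.007, -0.002, 0, 0, 255]]]'

```text
time: 27.72
position: [0.4871, 0.0332, 0.062]
tool_rot: [2.278, -2.163, -0.001]
ft_force: [1.6, -1.0, -2.7]
grip_width: 0.155
```

```bash
python3 -c "
from h import *
prog()
"
```

```text
t 27.73 s(mm) 54.23 Fy -1.1 Fx 1.54 [ 1.6 -1.  -2.7] [0.4871 0.0332 0.062 ] 0.155
```

Call:
drive_tool --rows '[[[-0.003, 0, 0, 0, 255], [-0.005, 0, 0, 0, 255], [-0.005, 0, 0, 0, 255]]]'

```text
time: 28.1
position: [0.487, 0.0351, 0.062]
tool_rot: [2.279, -2.162, -0.002]
ft_force: [-0.7, 0.8, -0.7]
grip_width: 0.159
```

```bash
python3 -c "
from h import *
prog();ctrl.get_image('wrist');prog();ctrl.get_image('wrist');prog()
"
```

```text
t 28.1 s(mm) 56.18 Fy 0.8 Fx -0.63 [-0.7  0.8 -0.7] [0.487  0.0351 0.062 ] 0.159
t 28.15 s(mm) 56.21 Fy 0.78 Fx -0.19 [-0.2  0.8  0. ] [0.487  0.0351 0.062 ] 0.161
t 28.2 s(mm) 56.2 Fy 0.8 Fx 0.13 [ 0.1  0.8 -0.4] [0.487  0.0351 0.062 ] 0.153
```

The resistance has turned into a slight forward pull, so the ball is starting to drop. I'll keep stepping.

Call:
drive_tool --rows '[[[-0.002, 0, 0, 0, 255], [-0.004, 0, 0, 0, 255], [-0.004, 0, 0, 0, 255]]]'

```text
time: 28.58
position: [0.487, 0.0358, 0.062]
tool_rot: [2.278, -2.163, -0.001]
ft_force: [-2.4, 0.2, 1.7]
grip_width: 0.158
```

```bash
python3 -c "
from h import *
prog();ctrl.get_image('wrist');prog();ctrl.get_image('wrist');prog()
"
```

```text
t 28.57 s(mm) 56.83 Fy 0.32 Fx -2.36 [-2.4  0.2  1.7] [0.487  0.0358 0.062 ] 0.158
t 28.62 s(mm) 56.85 Fy 0.14 Fx -1.81 [-1.8  0.   1.7] [0.487  0.0358 0.062 ] 0.156
t 28.68 s(mm) 56.89 Fy 1.19 Fx -1.48 [-1.5  1.1  2.2] [0.487  0.0358 0.062 ] 0.158
```

Call:
drive_tool --rows '[[[-0.002, 0, 0, 0, 255], [-0.004, 0, 0, 0, 255], [-0.004, 0, 0, 0, 255]]]'

```text
time: 29.05
position: [0.4869, 0.0367, 0.062]
tool_rot: [2.278, -2.163, -0.001]
ft_force: [-3.0, -0.1, 2.4]
grip_width: 0.158
```

```bash
python3 -c "
from h import *
prog();ctrl.get_image('wrist');prog();ctrl.get_image('wrist');prog()
"
```

```text
t 29.05 s(mm) 57.77 Fy 0.08 Fx -2.99 [-3.  -0.1  2.4] [0.4869 0.0367 0.062 ] 0.158
t 29.1 s(mm) 57.81 Fy -0.04 Fx -2.67 [-2.7 -0.2  2.9] [0.4869 0.0367 0.062 ] 0.161
t 29.15 s(mm) 57.8 Fy -0.81 Fx -3.54 [-3.5 -1.   2.5] [0.487  0.0367 0.062 ] 0.156
```

Call:
drive_tool --rows '[[[-0.002, 0.001, 0, 0, 255], [-0.004, 0.001, 0, 0, 255], [-0.004, 0.001, 0, 0, 255]]]'

```text
time: 29.52
position: [0.4869, 0.0376, 0.062]
tool_rot: [2.278, -2.163, 0.0]
ft_force: [-2.3, -0.9, 1.6]
grip_width: 0.16
```

```bash
python3 -c "
from h import *
prog();ctrl.get_image('wrist');prog();ctrl.get_image('wrist');prog()
"
```

```text
t 29.52 s(mm) 58.7 Fy -0.82 Fx -2.38 [-2.3 -0.9  1.6] [0.4869 0.0376 0.062 ] 0.16
t 29.57 s(mm) 58.73 Fy -1.13 Fx -2.37 [-2.3 -1.2  2. ] [0.4869 0.0377 0.062 ] 0.156
t 29.62 s(mm) 58.71 Fy -1.17 Fx -2.4 [-2.3 -1.3  1.8] [0.4869 0.0376 0.062 ] 0.158
```

Call:
drive_tool --rows '[[[-0.002, 0.001, 0, 0, 255], [-0.003, 0.001, 0, 0, 255], [-0.003, 0.001, 0, 0, 255]]]'

```text
time: 30.0
position: [0.4869, 0.0382, 0.062]
tool_rot: [-2.278, 2.163, -0.001]
ft_force: [0.5, -3.4, -0.2]
grip_width: 0.158
```

```bash
python3 -c "
from h import *
prog();W=ctrl.get_image('wrist');prog();S=ctrl.get_image('scene');T=ctrl.get_image('top');prog()
cv2.imwrite('pics/w20.png',W['img'])
cv2.imwrite('pics/t20.png',cv2.resize(T['img'][135:235,185:305],None,fx=6,fy=6,interpolation=cv2.INTER_CUBIC))
cv2.imwrite('pics/s20.png',cv2.resize(S['img'][160:245,230:330],None,fx=7,fy=7,interpolation=cv2.INTER_CUBIC))
"
```

```text
t 30.0 s(mm) 59.32 Fy -3.4 Fx 0.32 [ 0.5 -3.4 -0.2] [0.4869 0.0382 0.062 ] 0.158
t 30.05 s(mm) 59.38 Fy -2.26 Fx -0.08 [ 0.  -2.3 -0.5] [0.4869 0.0383 0.062 ] 0.16
t 30.15 s(mm) 59.42 Fy -3.3 Fx 0.28 [ 0.5 -3.3 -0.5] [0.4869 0.0383 0.062 ] 0.162
```

View pics/t20.png

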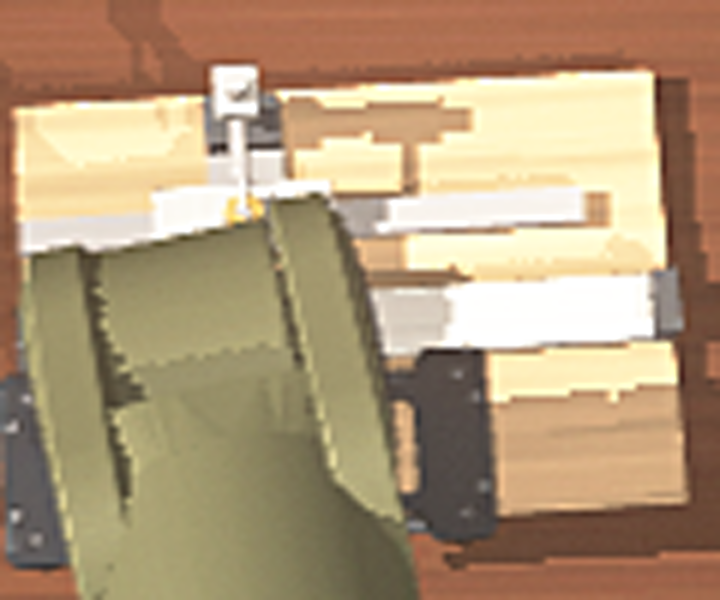

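View pics/s20.png

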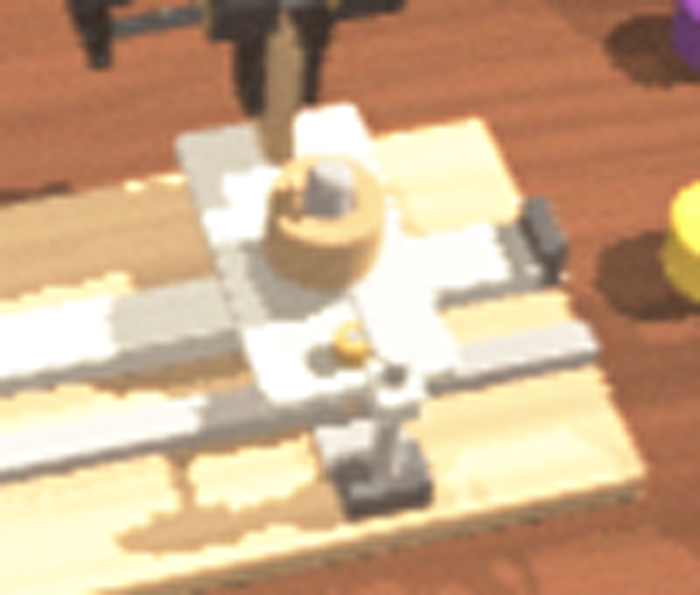

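View pics/w20.png

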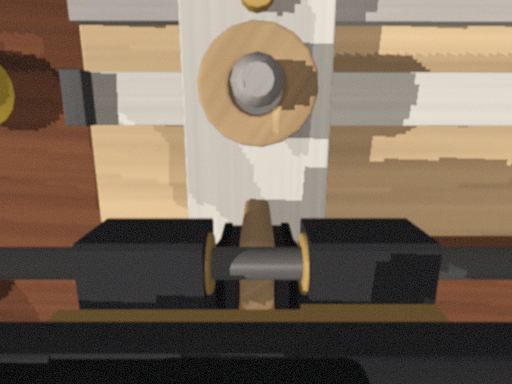

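The pull has now turned into resistance (-3 N against about 2 N of drag), so the ball is in the notch, just at or past its middle. I'll ease back half a millimetre and let it settle.

Call:
drive_tool --rows '[[[0.002, 0, 0, 0, 255], [0.002, 0, 0, 0, 255], [0.002, 0, 0, 0, 255], [0.002, 0, 0, 0, 255], [0.002, 0, 0, 0, 255]]]'

```text
time: 30.78
position: [0.4869, 0.0383, 0.062]
tool_rot: [-2.278, 2.163, -0.001]
ft_force: [3.0, -2.2, -3.1]
grip_width: 0.159
```

```bash
python3 - <<'E'
from h import *
prog()
T=ctrl.get_image('top');t=lambda X,Y:((X+.5)/6-.5+185,(Y+.5)/6-.5+135)
e=np.array([-.052,.9986,0])
NT=ray(T,t(248,222),.03);PT=ray(T,t(245,208),.06);print('top N-P',(NT-PT)@e)
d=ctrl.get_image('wrist');p=ctrl.get_state()['position']
Pw=ray(d,(257,1),.06)
for N in([.60437,.04280,.03],[.6075,.0406,.03]):print('wrist N-P',(np.array(N)-Pw)@e)
prog();print(ctrl.get_state()['qd'].round(4))
E
```

```text
t 30.77 s(mm) 59.39 Fy -2.39 Fx 2.87 [ 3.  -2.2 -3.1] [0.4869 0.0383 0.062 ] 0.159
top N-P -0.00014245367288205556
wrist N-P -0.0011793878343901662
wrist N-P -0.003539067834390171
t 30.88 s(mm) 59.38 Fy -1.1 Fx 2.78 [ 2.8 -1.  -3.5] [0.4869 0.0383 0.0621] 0.157
[-0.      0.0004  0.0019  0.0003  0.0009  0.0004 -0.0006]
```

Call:
drive_tool --rows '[[[0.002, 0, 0, 0, 255], [0.003, 0, 0, 0, 255], [0.003, 0, 0, 0, 255]]]'

```text
time: 31.25
position: [0.4869, 0.0378, 0.062]
tool_rot: [-2.278, 2.162, 0.0]
ft_force: [3.7, 0.1, -4.4]
grip_width: 0.158
```

```bash
python3 -c "
from h import *
prog();ctrl.get_image('wrist');prog();ctrl.get_image('wrist');prog()"
```

```text
t 31.25 s(mm) 58.91 Fy -0.04 Fx 3.66 [ 3.7  0.1 -4.4] [0.4869 0.0378 0.062 ] 0.158
t 31.3 s(mm) 58.86 Fy -0.11 Fx 3.2 [ 3.2  0.1 -4.7] [0.4869 0.0378 0.062 ] 0.16
t 31.35 s(mm) 58.84 Fy -0.55 Fx 4.56 [ 4.6 -0.3 -4.8] [0.4869 0.0378 0.062 ] 0.157
```

Call:
drive_tool --rows '[[[0.002, 0, 0, 0, 255], [0.003, -0.001, 0, 0, 255], [0.003, -0.001, 0, 0, 255]]]'

```text
time: 31.72
position: [0.4869, 0.0368, 0.062]
tool_rot: [-2.278, 2.163, 0.001]
ft_force: [3.7, 1.8, -4.2]
grip_width: 0.157
```

```bash
python3 -c "
from h import *
prog();ctrl.get_image('wrist');prog();ctrl.get_image('wrist');prog()"
```

```text
t 31.73 s(mm) 57.89 Fy 1.65 Fx 3.77 [ 3.7  1.8 -4.2] [0.4869 0.0368 0.062 ] 0.157
t 31.77 s(mm) 57.87 Fy 1.69 Fx 3.52 [ 3.4  1.9 -5.1] [0.4869 0.0368 0.062 ] 0.158
t 31.82 s(mm) 57.85 Fy 2.42 Fx 3.05 [ 2.9  2.6 -4. ] [0.4869 0.0368 0.0621] 0.157
```

Forward and backward readings bracket the middle at s ≈ 58.4 mm: the ball force is +0.8 N at 57.9 and -0.6 N at 58.8. That matches the 58.3 mm I got from the images. I'll settle there.

Call:
drive_tool --rows '[[[-0.002, -0.001, 0, 0, 255], [-0.002, -0.001, 0, 0, 255], [-0.002, -0.001, 0, 0, 255], [-0.002, -0.001, 0, 0, 255]]]'

```text
time: 32.33
position: [0.4869, 0.0368, 0.062]
tool_rot: [2.278, -2.163, -0.0]
ft_force: [0.1, 0.7, -1.0]
grip_width: 0.151
```

```bash
python3 -c "
from h import *
prog();W=ctrl.get_image('wrist');prog();S=ctrl.get_image('scene');prog()
a=cv2.resize(W['img'],(400,300));b=cv2.resize(S['img'][140:245,200:340],(400,300),interpolation=cv2.INTER_CUBIC)
cv2.imwrite('pics/end.png',np.hstack([a,b]))"
```

```text
t 32.33 s(mm) 57.84 Fy 0.72 Fx 0.14 [ 0.1  0.7 -1. ] [0.4869 0.0368 0.062 ] 0.151
t 32.38 s(mm) 57.85 Fy 0.16 Fx 0.58 [ 0.6  0.2 -0.9] [0.4869 0.0368 0.062 ] 0.155
t 32.42 s(mm) 57.86 Fy 0.55 Fx 1.55 [ 1.5  0.6 -1.3] [0.4869 0.0368 0.062 ] 0.159
```

View pics/end.png

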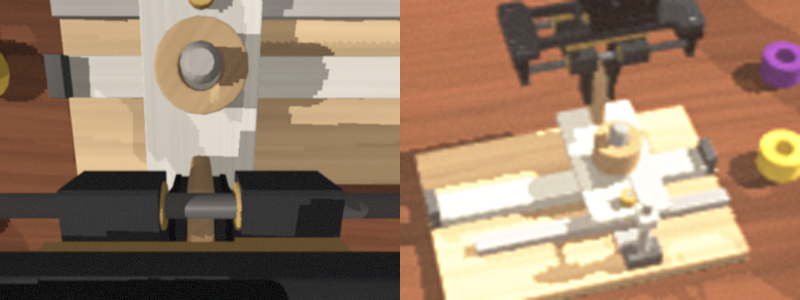

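Call:
drive_tool --rows '[[[-0.002, 0, 0, 0, 255], [-0.002, 0, 0, 0, 255], [-0.002, 0, 0, 0, 255], [-0.002, 0, 0, 0, 255], [-0.002, 0, 0, 0, 255], [-0.002, 0, 0, 0, 255]]]'

```text
time: 33.17
position: [0.4869, 0.0375, 0.062]
tool_rot: [2.278, -2.163, -0.0]
ft_force: [-2.8, -1.0, 1.6]
grip_width: 0.16
```

```bash
python3 -c "
from h import *
prog();ctrl.get_image('wrist');prog()"
```

```text
t 33.17 s(mm) 58.57 Fy -0.87 Fx -2.87 [-2.8 -1.   1.6] [0.4869 0.0375 0.062 ] 0.16
t 33.23 s(mm) 58.57 Fy -1.2 Fx -2.27 [-2.2 -1.3  1.9] [0.4869 0.0375 0.062 ] 0.159
```

The carriage is at s = 58.57 mm and still, the fin is held, and the ring is home. Handing in.

```bash
python3 -c "
from bench import ctrl
print(ctrl.close_job())"
```

```text
the job is handed in; nothing more can be done
None
```

I put the wooden ring on the spindle and lowered it until it stopped firmly on its seat (about 10 N). I let go there, with the carriage still at its loading end. Then I gripped the fin and slid the carriage until the ball was in the notch. I handed the job in still holding the fin, and no verdict was reported.

**Last checks**
- **Notch:** the carriage was still, at 58.57 mm on my scale. Forward and backward force readings put the middle of the notch at about 58.4 mm; the closest wrist and top images put it at 57.8–58.5 mm. One older wrist measurement from further away put it about 2.4 mm short of that; I gave it less weight. I went up to about 1 mm past the middle while finding it, then eased back.
- **Grip:** the opening read 0.16, about 14 mm, which is the fin's thickness.
- **Ring:** the last picture shows it on its seat around the spindle, clear of the fingers.
- **Jar, mallet and lid blank:** I never reached near them, but I did not measure them again at the end.

**What went wrong or disagreed**
- **First grasp:** it closed on nothing, because I had sent the lift in the same batch as the close. The ring did not move.
- **Tool height:** the pictures showed the fingertips about 28 mm higher than the reported position implies. I corrected for this; the second grasp held, and the seat came where expected.

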